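Clear up after cleaning cuff links at the dressing-room counter

TASK

Clear up after the cuff-link cleaning: pick every cuff link out of the pocket tray and put it into the open jewellery case, and then push the case square and flush into the corner of the L-shaped fence, touching both rails. Turn every rinsed tumbler from the wire rack upside down over a peg of the drying stand, a peg to each, so that it stands with its rim right down on the board. Leave all the other things on the counter where they are.

Things in the scene. Friction and masses are not known exactly. Their poses are not given: they have to be found in the camera images.
- tumbler0: blue straight-sided tumbler, outside diameter 52, length 85, wall 3, closed bottom 4 thick, 80 g; origin at the middle of its length on its axis; x axis runs along its axis towards the open mouth. It starts lying level on the wire rack with its mouth towards the drying stand (to the robot's left), axis 38.5 above the table. May be absent.
- tumbler0_rim (a point): centre of the blue tumbler's mouth (42.5 from its origin along +x)
- tumbler1: green straight-sided tumbler, outside diameter 52, length 85, wall 3, closed bottom 4 thick, 80 g; origin at the middle of its length on its axis; x axis runs along its axis towards the open mouth. It starts lying level on the wire rack with its mouth towards the drying stand (to the robot's left), axis 38.5 above the table. May be absent.
- tumbler1_rim (a point): centre of the green tumbler's mouth (42.5 from its origin along +x)
- tumbler2: orange straight-sided tumbler, outside diameter 52, length 85, wall 3, closed bottom 4 thick, 80 g; origin at the middle of its length on its axis; x axis runs along its axis towards the open mouth. It starts lying level on the wire rack with its mouth towards the drying stand (to the robot's left), axis 38.5 above the table. May be absent.
- tumbler2_rim (a point): centre of the orange tumbler's mouth (42.5 from its origin along +x)
- link0: brass cuff link: foot disc diameter 18, 4 thick, with a barrel of diameter 14 above it, total height 20, 18 g; origin at the centre of its underside, z up along the barrel. It starts standing in a pocket of the tray. May be absent.
- link1: copper cuff link: foot disc diameter 18, 4 thick, with a barrel of diameter 14 above it, total height 20, 18 g; origin at the centre of its underside, z up along the barrel. It starts standing in a pocket of the tray. May be absent.
- link2: steel cuff link: foot disc diameter 18, 4 thick, with a barrel of diameter 14 above it, total height 20, 18 g; origin at the centre of its underside, z up along the barrel. It starts standing in a pocket of the tray. May be absent.
- link3: brass cuff link: foot disc diameter 18, 4 thick, with a barrel of diameter 14 above it, total height 20, 18 g; origin at the centre of its underside, z up along the barrel. It starts standing in a pocket of the tray. May be absent.
- rack: fixed steel wire rack, 110 (x) by 260 (y), carrying up to three lying tumblers side by side 100 apart along y; each lies on two rods (8 thick, 28 apart, tops 16 above the table). Origin on the table under its centre, x along the tumblers, pointing to the robot's left; y roughly towards the robot.
- stand: fixed wooden drying stand: board 85 (x) by 280 (y) by 8 thick with three upright round-topped pegs 100 apart along y. The row of pegs runs roughly away from the robot. Origin on the table under its centre, x pointing to the robot's left.
- tray: fixed black pocket tray, 102 (x) by 150 (y), walls 12 high and 4 thick, floor 4 thick, 2 by 3 square-cornered pockets about 45 wide (pitch about 49), open on top; some pockets are empty. Origin on the table under its centre.
- case: loose open jewellery case of dark wood with blue lining, outside 90 (x) by 120 (y) by 40 high, walls and floor 6 thick, about 0.45 kg, slides on the table when pushed (about 2 to 7 N). Origin under its centre, z up. It starts about 4 to 9 cm short of each fence rail, turned by up to 0.25 rad to the fence.
- fence: fixed L-shaped wooden fence, rails 14 thick and 25 high, on the table. Origin on the table at the inside corner. The inner face of the far rail is the plane x = 0 (rail runs 200 along -y), that of the side rail is y = 0 (rail runs 130 along -x); the case belongs at negative x and y, its 120 side along the far rail: origin at x = -45, y = -60, axes parallel.
- peg0 (a point): foot of a drying peg, on its axis at the board's top face (8 above the table); z up. Peg diameter 28, tip 66 above this point; an inverted tumbler has 9 of play all round and stands with its rim on the board.
- peg1 (a point): foot of a drying peg, on its axis at the board's top face (8 above the table); z up. Peg diameter 28, tip 66 above this point; an inverted tumbler has 9 of play all round and stands with its rim on the board.
- peg2 (a point): foot of a drying peg, on its axis at the board's top face (8 above the table); z up. Peg diameter 28, tip 66 above this point; an inverted tumbler has 9 of play all round and stands with its rim on the board.
- scent: amber scent bottle, diameter 44, 100 tall, beyond the tray. A bystander: leave it alone. Origin under its centre.
- polish: red polish tin, diameter 70, 28 tall, on the robot side of the rack and stand. A bystander: leave it alone. Origin under its centre.
- cream: white cream jar, diameter 56, 50 tall, between the far ends of the stand and the rack. A bystander: leave it alone. Origin under its centre.
- shoebrush: wood-handled brush about 200 long lying on the table on the robot side of the fence. A bystander: leave it alone. Origin under its centre or near its middle.
- glasses_case: black spectacle case 160 by 60 by 45, beyond the tray and the fence. A bystander: leave it alone. Origin under its centre.
- pot: small aluminium pot, diameter 32, 34 tall, on the robot side of the tray. A bystander: leave it alone. Origin under its centre.
There are look-alikes about, which are no part of the job. Of the things like the tumbler2, leave any that is red; of the rest the larger one is meant. What is shaped like the case but purple is not meant.

How it is judged:
By the outcome, as a careful person would: the job done as asked, in the order asked, and still so for the second after the job is handed in, with the robot touching nothing.
Of tumbler0, tumbler1, tumbler2 only 2 to 3 are there at a start; the rules pass over those that are not, and their reading is None.
Of link0, link1, link2, link3 only 2 to 4 are there at a start; the rules pass over those that are not, and their reading is None.
At some moment in a run one of case may be knocked a few centimetres aside while the robot is not near it.
It also fails if it takes over 210 s, if anything falls off the work surface, if the arm or the gripper's body presses on something with over 40 N, if the wrist force passes 120 N, or if a joint passes its speed limit or range.

ROBOT

A 7-joint arm with a two-finger parallel gripper is mounted at the origin on the work surface. World frame = base frame: x ahead of the robot, y to its left, z up, the work surface at z = 0. Lengths are in m, angles in rad, forces in N, time in s.
With the tool pointing down it reaches from about 0.4 to 0.9 m from the base axis. Payload 5.6 kg.
Tool frame: the origin (TCP) lies at the very end of the fingers, on their centre line; the grasp point (between the pads) lies 19 mm behind it; z points along the fingers, y is the line along which they close (so a half turn about z gives the same grasp; the last joint's range is limited). The gripper opens to 92 mm and grips with 3 to 60 N. Pads are 20 mm wide; open, the fingers measure 128 mm over their backs; the gripper's body (75 mm by 189 mm) begins 69 mm behind the grasp point.
Start: joints at [-1.288, 0.468, -0.012, 1.603, 0.006, 1.071, -0.056], TCP at [0.208, 0.616, 0.215] pointing down, gripper open.
Joint ranges: [-2.53, 2.53], [-0.31, 2.02], [-1.57, 1.55], [0.28, 2.44], [-1.29, 4.43], [0.15, 1.84], [-2.92, 2.92]. Speed limits (rad/s): [2.57, 2.57, 3.14, 3.14, 3.14, 3.14, 3.14].

INTERFACE

Orientations are given as a unit quaternion [w, x, y, z].
In Python, from station import bot, get_image, workorder gives the robot as it stands.
- The arm moves only by the shell command python3 -m jog 'ROWS'. ROWS is a JSON object of lists of equal length, an entry for each row: "gripper": the closure, from 0 (fully open) to 1 (shut); "xyz": the shift along the tool's x, y, z in m, a list of three; "yaw": the turn about the tool's z in rad. A call has 1 to 5 rows; each row shifts and turns the commanded pose from where the row before left it, along the tool's axes as they then stand; what a row does not reach is not made up. A row lasts 1/10 s, in which the tool goes at most 50 mm and 8.59 degrees, less where a joint would pass 70% of its speed; a pose out of reach is approached as far as the arm can. A call is refused whole if a number of a shift passes 0.05 or a number of a turn 0.15, either way. A call with a gripper value outside its range is refused whole. The fingers move at their own pace and stop on an object; the grip force is fixed at half the most. Time passes only in rows, so rows that do not move let the fingers close. It gives the time, the measured TCP pose, the force, the opening and the grip force at its end, in the units of the state.
- bot.get_obs(): the state, without advancing time (a new reading comes with each control period).
- get_image(name): name is "scene" or "top" or "wrist"; returns a dict with "image" (480x640x3 uint8, blue, green, red), "fx", "fy", "cx", "cy" (pixels), "R" (3x3) and "t" (3): a world point X has camera coordinates R X + t. Camera axes: x right, y down, z forward; pixel columns grow to the right and rows downward; lengths in m; the calibration is good to about 2 mm. A picture is of the moment at which its call begins. There is no depth.
- workorder.close_job(): hands the job in; it is judged then, once.
The state is a dict: "time_s": time; "joint_positions": joint angles; "qd": joint speeds; "joint_efforts": joint torques, N m; "eef_pos": TCP position; "tcp_rot": TCP orientation; "wrist_force": force on the tool from outside, world axes, zero at the start; "ft_torque": the same for the moment, N m; "gripper_width": opening from 0.0 (shut) to 1.0 (fully open); "finger_force": force on a finger pad.
Only numpy, scipy, OpenCV 4.12 (cv2) and the standard library are available. Lean on these libraries where they do the work, as an engineer would, in place of code of your own. Each camera call takes 0.05 s, during which the arm holds its last target. There are 200 camera calls.

## Working session

There is one attempt and no reset: what is moved stays moved. The work goes in short steps, Python scripts to look and compute and a shell command to move; the robot and the scene stay as the last step left them, time stands still between calls to the robot, and variables do not carry over. Pictures are saved under pics/ and viewed, at most 14 in all, crops included, and the job is handed in when it is done.

```bash
ls; mkdir -p pics
python3 - <<'E'
from station import bot,get_image
import cv2
for n in("scene","top"):
    d=get_image(n); cv2.imwrite(f"pics/{n}0.png",d["image"]); print(n,d["fx"],d["fy"],d["cx"],d["cy"],d["R"],d["t"])
print(bot.get_obs())
E
```

```text
pics
scene 496.85780220112724 496.85780220112724 310.554770604285 229.53917922957984 [[-0.81553659  0.5787009   0.00231051]
 [ 0.30444761  0.43243259 -0.84871297]
 [-0.4921501  -0.69145305 -0.5288487 ]] [ 0.42229065 -0.09514986  1.33005026]
top 623.655499320216 623.655499320216 321.196706923032 233.2101037207571 [[-0.02612277 -0.99965588 -0.00239078]
 [-0.98022085  0.02608409 -0.19618027]
 [ 0.19617512 -0.00278128 -0.98056493]] [-0.00372969  0.51063866  1.35318665]
{'time_s': 0.1, 'joint_positions': array([-1.28799298,  0.46826478, -0.01159756,  1.60353258,  0.00598474,
        1.07136649, -0.0563045 ]), 'qd': array([ 0.00128468, -0.00106078,  0.00072437, -0.00287648, -0.00013985,
        0.00124775, -0.00070794]), 'joint_efforts': array([ 8.10529818e-04, -5.21645844e+01, -1.26756300e-02, -2.44364816e+01,
       -5.67607954e-02,  1.40418200e-02,  5.81826248e-05]), 'eef_pos': array([0.20794307, 0.61529691, 0.21375093]), 'tcp_rot': array([-7.43209696e-05,  1.62222041e-01,  9.86753981e-01, -7.64738674e-04]), 'wrist_force': array([-0.86247869, -0.08519759, -0.48454842]), 'ft_torque': array([-0.0210904 , -0.02211413, -0.01382747]), 'finger_force': 0.0, 'gripper_width': 1.0028763261758022}
```

View pics/top0.png

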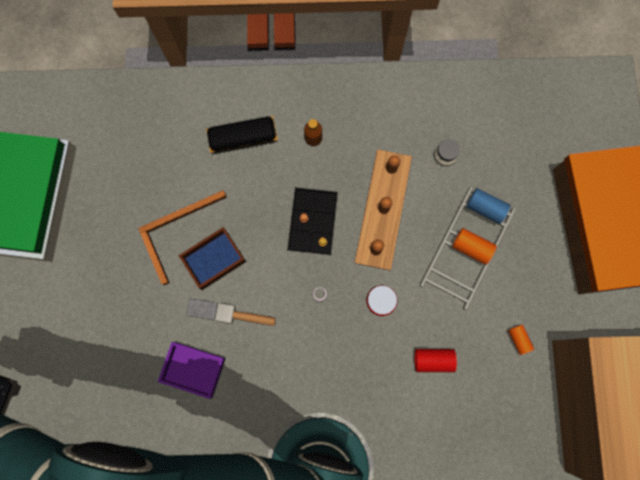

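View pics/scene0.png

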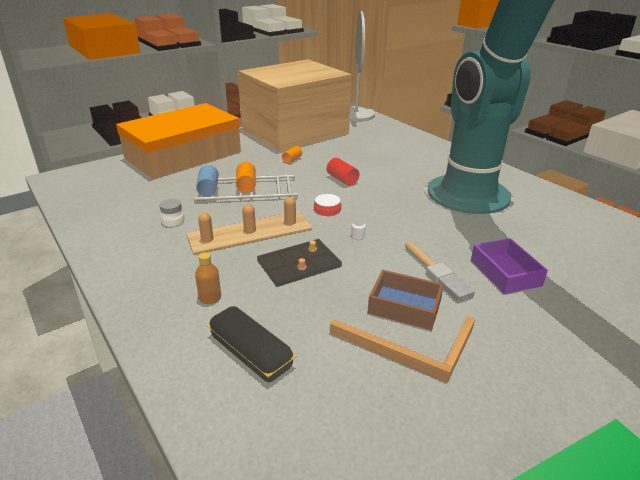

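The top view (up = +x, left = +y) shows two tumblers on the rack: blue at (490,205) and orange at (473,246). The red (436,360) and small orange (521,340) ones are look-alikes. The tray holds a copper link at (304,217) and a brass one at (322,242). The case is at (212,258), with the fence corner near (145,232). I'll enlarge both areas to measure them.

```bash
cat > h.py <<'E'
import numpy as np,cv2
from station import bot,get_image
from scipy.spatial.transform import Rotation as Ro
def px2w(d,uv,z):
    uv=np.atleast_2d(np.array(uv,float)); r=np.c_[(uv[:,0]-d["cx"])/d["fx"],(uv[:,1]-d["cy"])/d["fy"],np.ones(len(uv))]@d["R"]
    c=-d["R"].T@d["t"]; s=(z-c[2])/r[:,2]; return (c+r*s[:,None])[:,:2]
def w2px(d,X):
    p=np.atleast_2d(X)@d["R"].T+d["t"]; return np.c_[p[:,0]/p[:,2]*d["fx"]+d["cx"],p[:,1]/p[:,2]*d["fy"]+d["cy"]]
def toolR():
    q=bot.get_obs()["tcp_rot"]; return Ro.from_quat([q[1],q[2],q[3],q[0]]).as_matrix()
def crop(img,x0,y0,w,h,k,name): cv2.imwrite(f"pics/{name}.png",cv2.resize(img[y0:y0+h,x0:x0+w],None,fx=k,fy=k,interpolation=cv2.INTER_CUBIC))
def go(p,ydir=None):
    "shift in tool axes to TCP target p; ydir = world angle wanted for tool y"
    o=bot.get_obs();R=toolR(); yaw=0
    if ydir is not None:
        a=np.arctan2(R[1,1],R[0,1]); yaw=-((ydir-a+np.pi/2)%np.pi-np.pi/2)
    print("t",round(o["time_s"],2),"tcp",o["eef_pos"].round(4),"shift",(R.T@(np.array(p)-o["eef_pos"])).round(4),"yaw",round(yaw,3),"q7",o["joint_positions"][6].round(2), "after-yaw shift",(Ro.from_euler('z',-yaw).as_matrix()@R.T@(np.array(p)-o["eef_pos"])).round(4))
E
python3 - <<'E'
from h import *
d=get_image("top"); i=d["image"]; 
crop(i,130,180,220,120,3.6,"c1"); crop(i,340,135,190,185,3.2,"c2")
E
```

```text
(no output)
```

View pics/c1.png

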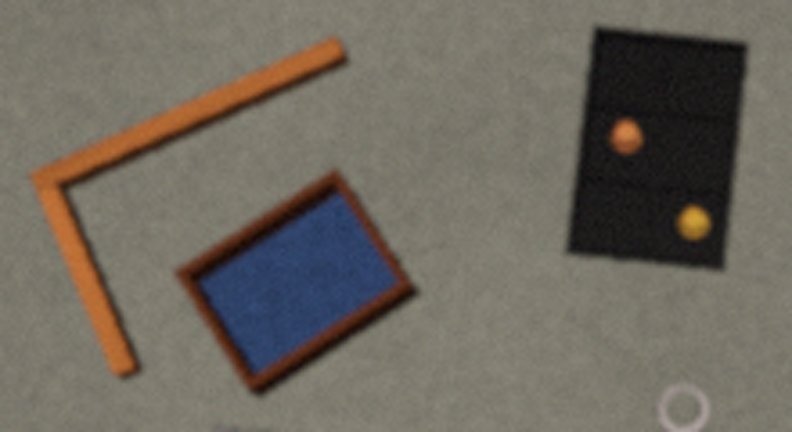

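View pics/c2.png

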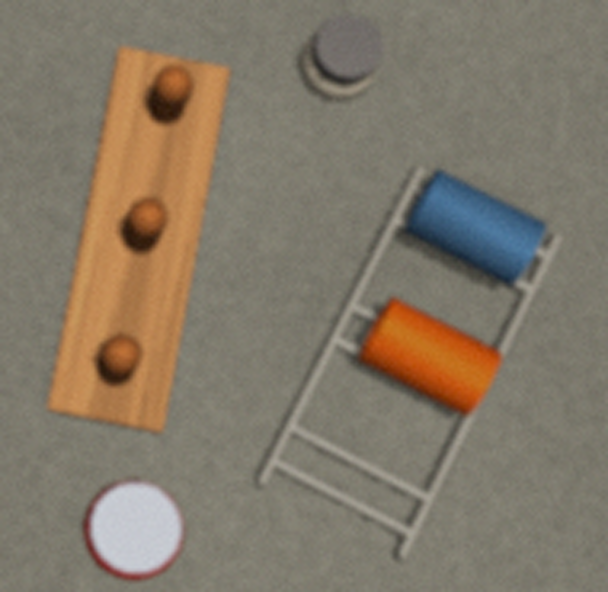

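Pixel positions in the full image:
- **Tray:** copper link (304,218), brass link (322,242).
- **Case rim corners:** about (223,227), (245,260), (201,289), (179,255).
- **Fence:** inner corner about (147,231).
- **Stand:** pegs at about (394,160), (385,204) and (378,246). Tumbler mouths face left.

Next I'll turn these into metres.

Run:
```python
from h import *
np.set_printoptions(precision=4,suppress=True)
d=get_image("top"); i=d["image"]; print("cam",-d["R"].T@d["t"])
A=lambda L:(np.array(L)+.5)/3.6-.5+[130,180]
B=lambda L:(np.array(L)+.5)/3.2-.5+[340,135]
c=px2w(d,A([(335,170),(415,290),(257,392),(178,272)]),.04); print("case",c.mean(0),[ (np.linalg.norm(c[k]-c[k-1]),np.arctan2(*(c[k]-c[k-1])[::-1])) for k in range(4)])
f=px2w(d,A([(62,186),(346,60),(137,370)]),.025);print("fence",f,np.arctan2(*(f[1]-f[0])[::-1]),np.arctan2(*(f[2]-f[0])[::-1]))
print("tray",px2w(d,A([(596,28),(746,44),(723,269),(569,252)]),.012))
b=px2w(d,B([(120,46),(230,66),(163,432),(48,408)]),.008);m=b.mean(0);e=(b[0]+b[1]-b[2]-b[3]);e/=np.linalg.norm(e);print("stand",b,m,"dir",e,"pegs",m+.1*e,m,m-.1*e)
print("pegs by tops",px2w(d,B([(173,82),(149,214),(122,350)]),.066))
hsv=cv2.cvtColor(i,cv2.COLOR_BGR2HSV)
def seg(lo,hi,box):
    m=cv2.inRange(hsv,lo,hi);k=np.zeros_like(m);x,y,w,h=box;k[y:y+h,x:x+w]=m[y:y+h,x:x+w];ys,xs=np.nonzero(k);return np.c_[xs,ys]
for n,lo,hi,box,z in(("blue",(95,80,40),(125,255,255),(455,180,70,55),.0385),("orange",(3,150,90),(20,255,255),(445,222,60,50),.0385),("links cu",(3,80,80),(30,255,255),(295,205,18,25),.016),("br",(10,80,80),(35,255,255),(312,232,20,20),.016)):
    p=seg(lo,hi,box); r=cv2.minAreaRect(p.astype(np.float32)); w=px2w(d,[r[0]],z); q=px2w(d,cv2.boxPoints(r),z); print(n,len(p),"cen",w,px2w(d,[p.mean(0)],z),"sides",[(np.linalg.norm(q[k]-q[k-1]).round(4),np.arctan2(*(q[k]-q[k-1])[::-1]).round(3)) for k in(1,2)])
print("polish",px2w(d,B([(134,528)]),.028),"cream",px2w(d,B([(348,48)]),.05),"pot",px2w(d,A([(684,408)]),.034),"brush tip",px2w(d,[(274,322),(188,308)],.02))
go([.5,.0,.2],0)
```

```text
cam [ 0.235  -0.0133  1.4271]
case [0.4632 0.2301] [(np.float64(0.1162904734599884), np.float64(-1.001740802290718)), (np.float64(0.0928353895331817), np.float64(-2.568223087419206)), (np.float64(0.11558046871112371), np.float64(2.1298028464630674)), (np.float64(0.0916798732639304), np.float64(0.5812322711128666))]
fence [[0.5306 0.3827]
 [0.6087 0.2019]
 [0.4114 0.3322]] -1.1629368556844981 -2.741133033698725
tray [[ 0.6294  0.0409]
 [ 0.616  -0.0566]
 [ 0.468  -0.0373]
 [ 0.4816  0.0608]]
stand [[ 0.72   -0.156 ]
 [ 0.7022 -0.2371]
 [ 0.4294 -0.1742]
 [ 0.449  -0.0924]] [ 0.5751 -0.1649] dir [ 0.974  -0.2267] pegs [ 0.6725 -0.1876] [ 0.5751 -0.1649] [ 0.4777 -0.1423]
pegs by tops [[ 0.6723 -0.1867]
 [ 0.576  -0.1652]
 [ 0.4795 -0.1419]]
blue 823 cen [[ 0.5663 -0.4013]] [[ 0.5668 -0.4011]] sides [(np.float64(0.0504), np.float64(-0.515)), (np.float64(0.0899), np.float64(-2.086))]
orange 878 cen [[ 0.4739 -0.3621]] [[ 0.4741 -0.3621]] sides [(np.float64(0.0523), np.float64(-0.516)), (np.float64(0.0907), np.float64(-2.079))]
links cu 68 cen [[0.5555 0.0228]] [[0.5558 0.0225]] sides [(np.float64(0.0199), np.float64(-0.796)), (np.float64(0.02), np.float64(-2.393))]
br 68 cen [[ 0.4978 -0.0198]] [[ 0.498  -0.0193]] sides [(np.float64(0.0197), np.float64(-0.803)), (np.float64(0.0197), np.float64(-2.392))]
polish [[ 0.3596 -0.1484]] cream [[ 0.6996 -0.3164]] pot [[ 0.3776 -0.0102]] brush tip [[0.3168 0.0936]
 [0.353  0.2865]]
t 0.2 tcp [0.208  0.6155 0.214 ] shift [-0.4737 -0.4896  0.0146] yaw 1.245 q7 -0.06 after-yaw shift [-0.6155  0.292   0.0146]
```

```bash
python3 -m jog '{"gripper":[0.6,0.6,0.6],"xyz":[[0,0,0],[0,0,0],[0,0,0]],"yaw":[-0.15,-0.15,-0.15]}'
python3 -m jog '{"gripper":[0.6,0.6,0.6],"xyz":[[0,0,0],[0,0,0],[0,0,0]],"yaw":[-0.15,-0.15,-0.15]}'
python3 -m jog '{"gripper":[0.6,0.6,0.6,0.6,0.6],"xyz":[[0.002,-0.049,0],[0.002,-0.049,0],[0.002,-0.049,0],[0.002,-0.049,0],[0.002,-0.049,0]],"yaw":[0,0,0,0,0]}'
python3 -m jog '{"gripper":[0.6,0.6,0.6,0.6,0.6],"xyz":[[0.002,-0.049,0],[0.002,-0.049,0],[0.002,-0.049,0],[0.002,-0.049,0],[0.002,-0.049,0]],"yaw":[0,0,0,0,0]}'
python3 -m jog '{"gripper":[0.6,0.6,0.6,0.6],"xyz":[[0.002,-0.049,0.02],[0.002,-0.049,0.02],[0.002,-0.04,0.02],[0.002,-0.02,0.02]],"yaw":[0,0,0,0]}'
python3 -m jog '{"gripper":[0.6,0.6],"xyz":[[0,0,0],[0,0,0]],"yaw":[0,0]}'
python3 - <<'E'
from h import *
go([.5555,.0225,.06],2.145)
d=get_image("wrist"); cv2.imwrite("pics/w1.png",d["image"])
print(w2px(d,[[.5555,.0225,.024],[.498,-.0195,.024]]), w2px(d,[bot.get_obs()["eef_pos"]]))
E
```

```text
time_s: 0.5
eef_pos: [0.208, 0.6157, 0.2143]
tcp_rot: [-0.0, -0.065, 0.998, -0.0]
wrist_force: [0.1, -0.2, -0.0]
gripper_width: 0.765
finger_force: 0.0
time_s: 0.8
eef_pos: [0.2081, 0.6156, 0.2143]
tcp_rot: [-0.0, -0.286, 0.958, -0.0]
wrist_force: [-0.1, -0.5, 0.7]
gripper_width: 0.498
finger_force: 0.0
time_s: 1.3
eef_pos: [0.3335, 0.4027, 0.2146]
tcp_rot: [0.0, -0.283, 0.959, -0.0]
wrist_force: [1.4, 0.8, 0.2]
gripper_width: 0.402
finger_force: 0.0
time_s: 1.8
eef_pos: [0.4581, 0.1916, 0.2148]
tcp_rot: [0.0, -0.283, 0.959, 0.0]
wrist_force: [0.8, 1.0, 0.5]
gripper_width: 0.401
finger_force: 0.0
time_s: 2.2
eef_pos: [0.5353, 0.0571, 0.1362]
tcp_rot: [0.0, -0.281, 0.96, -0.001]
wrist_force: [-0.4, 1.1, 0.0]
gripper_width: 0.4
finger_force: 0.0
time_s: 2.4
eef_pos: [0.5333, 0.0616, 0.1366]
tcp_rot: [-0.001, -0.283, 0.959, 0.0]
wrist_force: [-0.9, 0.5, 0.2]
gripper_width: 0.402
finger_force: 0.0
t 2.4 tcp [0.5333 0.0616 0.1366] shift [ 0.0025 -0.045   0.0766] yaw -0.0 q7 2.0 after-yaw shift [ 0.0025 -0.045   0.0766]
[[254.08249135 231.16341878]
 [244.63205197 134.62745247]] [[312.9100502  292.98250741]]
```

View pics/w1.png

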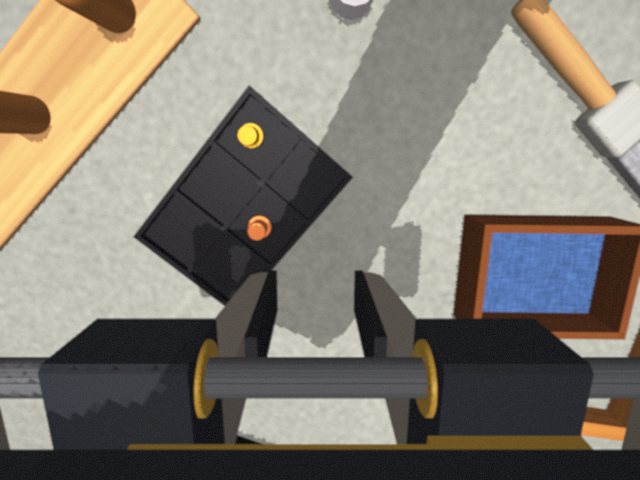

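The wrist view shows only two links, with the copper top at (259,226) and the brass at (249,134). Both are within about 2 mm of the prediction.

Run:
```python
from h import *
d=get_image("wrist"); print(px2w(d,[(259,226),(249,134)],.024))
go([*px2w(d,[(259,226)],.024)[0],.014])
```

```text
[[ 0.55066539  0.02462948]
 [ 0.4965277  -0.01621607]]
t 2.5 tcp [0.5337 0.063  0.1377] shift [ 0.0069 -0.0415  0.1237] yaw 0 q7 2.0 after-yaw shift [ 0.0069 -0.0415  0.1237]
```

```bash
python3 -m jog '{"gripper":[0.6,0.6,0.6,0.6,0.6],"xyz":[[0.006,-0.0425,0],[0,0,0.045],[0,0,0.045],[0,0,0.033],[0,0,0]],"yaw":[0,0,0,0,0]}'
python3 -m jog '{"gripper":[1,1,1,1,1],"xyz":[[0,0,0],[0,0,0],[0,0,0],[0,0,0],[0,0,0]],"yaw":[0,0,0,0,0]}'
python3 -m jog '{"gripper":[1,1,1,1],"xyz":[[0,0,-0.03],[0,0,-0.04],[0,0,-0.03],[0,0,0]],"yaw":[0,0,0,0]}'
python3 - <<'E'
from h import *
# case centre, slot at case x -0.02
a=.573; c=np.array([.4632,.2301])
for s in(-.02,.02):
    go([*(c+s*np.array([np.cos(a),np.sin(a)])),.1])
E
```

```text
time_s: 3.0
eef_pos: [0.5514, 0.024, 0.0126]
tcp_rot: [-0.001, -0.284, 0.959, 0.0]
wrist_force: [-0.0, -0.1, 0.6]
gripper_width: 0.405
finger_force: 0.0
time_s: 3.5
eef_pos: [0.5524, 0.0229, 0.0148]
tcp_rot: [0.001, -0.283, 0.959, 0.0]
wrist_force: [-1.0, 1.5, 5.5]
gripper_width: 0.136
finger_force: 30.0
time_s: 3.9
eef_pos: [0.5546, 0.0223, 0.118]
tcp_rot: [0.004, -0.283, 0.959, -0.001]
wrist_force: [0.5, 0.7, -0.3]
gripper_width: 0.139
finger_force: 30.0
t 3.9 tcp [0.5546 0.0223 0.118 ] shift [-0.0159  0.2242  0.0173] yaw 0 q7 2.09 after-yaw shift [-0.0159  0.2242  0.0173]
t 3.9 tcp [0.5546 0.0223 0.118 ] shift [-0.0559  0.2242  0.0176] yaw 0 q7 2.09 after-yaw shift [-0.0559  0.2242  0.0176]
```

```bash
python3 -m jog '{"gripper":[1,1,1,1,1],"xyz":[[-0.003,0.045,0],[-0.003,0.045,0],[-0.003,0.045,0],[-0.003,0.045,0],[-0.004,0.044,0]],"yaw":[0,0,0,0,0]}'
python3 -m jog '{"gripper":[1,1,1,1],"xyz":[[0,0,0],[0,0,0.04],[0,0,0.035],[0,0,0]],"yaw":[0,0,0,0]}'
python3 - <<'E'
from h import *
a=.573; c=np.array([.4632,.2301]);go([*(c-.02*np.array([np.cos(a),np.sin(a)])),.019])
E
```

```text
time_s: 4.4
eef_pos: [0.4418, 0.22, 0.113]
tcp_rot: [-0.001, -0.283, 0.959, -0.0]
wrist_force: [-0.2, 1.3, -0.3]
gripper_width: 0.135
finger_force: 30.0
time_s: 4.8
eef_pos: [0.4402, 0.2166, 0.0347]
tcp_rot: [-0.005, -0.283, 0.959, -0.001]
wrist_force: [-0.1, 0.2, 0.1]
gripper_width: 0.138
finger_force: 30.0
t 4.8 tcp [0.4402 0.2166 0.0347] shift [-0.0068 -0.0011  0.0156] yaw 0 q7 1.64 after-yaw shift [-0.0068 -0.0011  0.0156]
```

```bash
python3 -m jog '{"gripper":[1,1,0.65,0.65,0.65],"xyz":[[-0.006,0,0.015],[0,0,0],[0,0,0],[0,0,0],[0,0,0]],"yaw":[0,0,0,0,0]}'
python3 -m jog '{"gripper":[0.65,0.65,0.65],"xyz":[[0,0,-0.03],[0,0,-0.04],[0,0,-0.03]],"yaw":[0,0,0]}'
python3 - <<'E'
from h import *
go([.4971,-.0175,.1])
E
```

```text
time_s: 5.3
eef_pos: [0.4491, 0.2224, 0.0249]
tcp_rot: [0.001, -0.283, 0.959, 0.0]
wrist_force: [0.4, -0.4, 0.9]
gripper_width: 0.348
finger_force: 0.0
time_s: 5.6
eef_pos: [0.4489, 0.2224, 0.1263]
tcp_rot: [0.001, -0.283, 0.959, 0.0]
wrist_force: [1.3, -0.0, 0.6]
gripper_width: 0.349
finger_force: 0.0
t 5.6 tcp [0.4489 0.2224 0.1263] shift [ 0.0899 -0.2276  0.0261] yaw 0 q7 1.63 after-yaw shift [ 0.0899 -0.2276  0.0261]
```

```bash
python3 -m jog '{"gripper":[0.6,0.6,0.6,0.6,0.6],"xyz":[[0.018,-0.0455,0],[0.018,-0.0455,0],[0.018,-0.0455,0],[0.018,-0.0455,0],[0.018,-0.0455,0]],"yaw":[0,0,0,0,0]}'
python3 -m jog '{"gripper":[0.6,0.6,0.6],"xyz":[[0,0,0],[0,0,0.03],[0,0,0.03]],"yaw":[0,0,0]}'
python3 -m jog '{"gripper":[0.6],"xyz":[[0,0,0]],"yaw":[0]}'
python3 - <<'E'
from h import *
go([.4971,-.0175,.014])
E
```

```text
time_s: 6.1
eef_pos: [0.4968, -0.0195, 0.1248]
tcp_rot: [0.001, -0.283, 0.959, -0.0]
wrist_force: [0.5, 0.3, -0.5]
gripper_width: 0.401
finger_force: 0.0
time_s: 6.4
eef_pos: [0.4976, -0.0174, 0.0645]
tcp_rot: [0.002, -0.283, 0.959, -0.0]
wrist_force: [-0.1, -0.3, 0.2]
gripper_width: 0.401
finger_force: 0.0
time_s: 6.5
eef_pos: [0.4937, -0.0171, 0.0615]
tcp_rot: [-0.003, -0.283, 0.959, 0.001]
wrist_force: [-0.8, 0.0, -0.3]
gripper_width: 0.393
finger_force: 0.0
t 6.5 tcp [ 0.4937 -0.0171  0.0615] shift [-0.0028 -0.0024  0.0475] yaw 0 q7 2.19 after-yaw shift [-0.0028 -0.0024  0.0475]
```

```bash
python3 -m jog '{"gripper":[0.6,0.6,0.6],"xyz":[[-0.001,0,0.03],[0,0,0.017],[0,0,0]],"yaw":[0,0,0]}'
python3 -m jog '{"gripper":[1,1,1,1,1],"xyz":[[0,0,0],[0,0,0],[0,0,0],[0,0,0],[0,0,0]],"yaw":[0,0,0,0,0]}'
python3 -m jog '{"gripper":[1,1,1,1],"xyz":[[0,0,-0.03],[0,0,-0.04],[0,0,-0.03],[0,0,0]],"yaw":[0,0,0,0]}'
python3 - <<'E'
from h import *
a=.573; c=np.array([.4632,.2301])
go([*(c+.02*np.array([np.cos(a),np.sin(a)])),.1])
E
```

```text
time_s: 6.8
eef_pos: [0.4965, -0.0164, 0.0164]
tcp_rot: [-0.001, -0.284, 0.959, 0.0]
wrist_force: [0.5, 0.1, 0.6]
gripper_width: 0.399
finger_force: 0.0
time_s: 7.3
eef_pos: [0.4985, -0.017, 0.018]
tcp_rot: [0.001, -0.283, 0.959, -0.0]
wrist_force: [-0.1, 1.1, 8.4]
gripper_width: 0.13
finger_force: 30.0
time_s: 7.7
eef_pos: [0.5003, -0.017, 0.1209]
tcp_rot: [0.004, -0.283, 0.959, -0.001]
wrist_force: [0.8, 0.1, -1.0]
gripper_width: 0.129
finger_force: 30.0
t 7.7 tcp [ 0.5003 -0.017   0.1209] shift [-0.1229  0.2277  0.0209] yaw 0 q7 2.17 after-yaw shift [-0.1229  0.2277  0.0209]
```

```bash
python3 -m jog '{"gripper":[1,1,1,1,1],"xyz":[[-0.0245,0.0455,0],[-0.0245,0.0455,0],[-0.0245,0.0455,0],[-0.0245,0.0455,0],[-0.0245,0.0455,0]],"yaw":[0,0,0,0,0]}'
python3 -m jog '{"gripper":[1,1,1,1],"xyz":[[0,0,0],[0,0,0.04],[0,0,0.03],[0,0,0]],"yaw":[0,0,0,0]}'
python3 - <<'E'
from h import *
a=.573; c=np.array([.4632,.2301]);go([*(c+.02*np.array([np.cos(a),np.sin(a)])),.02])
d=get_image("scene"); crop(d["image"],310,200,230,200,3,"s1")
E
```

```text
time_s: 8.2
eef_pos: [0.4764, 0.2338, 0.1162]
tcp_rot: [-0.0, -0.283, 0.959, -0.0]
wrist_force: [1.0, 0.7, 0.0]
gripper_width: 0.13
finger_force: 30.0
time_s: 8.6
eef_pos: [0.474, 0.23, 0.0428]
tcp_rot: [-0.004, -0.283, 0.959, -0.001]
wrist_force: [-0.6, -0.0, -0.7]
gripper_width: 0.132
finger_force: 30.0
t 8.6 tcp [0.474  0.23   0.0428] shift [-0.0112  0.0059  0.0227] yaw 0 q7 1.66 after-yaw shift [-0.0112  0.0059  0.0227]
```

View pics/s1.png

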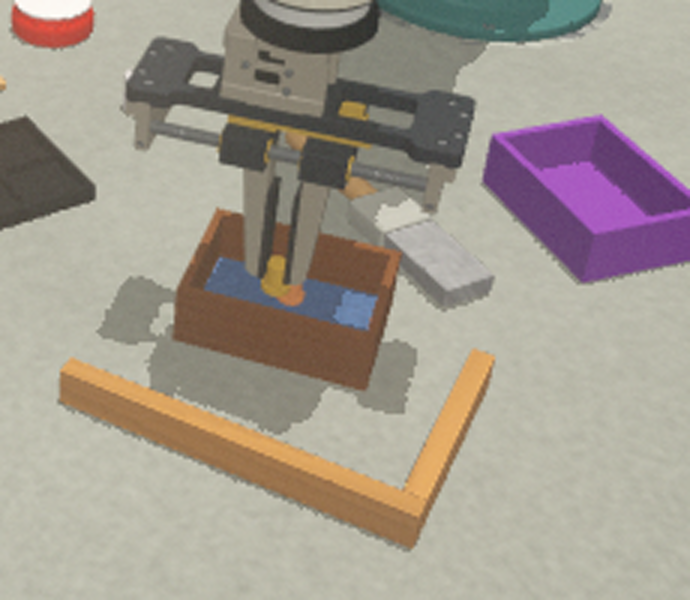

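The copper link is lying in the case near crop (290,295), right next to the held brass link, so it rolled. I'll work out where it is and lower the brass one elsewhere.

Run:
```python
from h import *
d=get_image("scene"); w=px2w(d,[(406.7,298.3)],.015)[0]; a=.573; c=np.array([.4632,.2301]); A=np.array([[np.cos(a),np.sin(a)],[-np.sin(a),np.cos(a)]])
print(w,"in case",A@(w-c),"tcp in case",A@(bot.get_obs()["eef_pos"][:2]-c))
go([*(c+A.T@[-.018,-.01]),.02])
d=get_image("top"); crop(d["image"],160,205,110,100,6,"t2")
```

```text
[0.45700101 0.22833909] in case [-0.00616356  0.00188116] tcp in case [ 0.01234453 -0.00636539]
t 8.7 tcp [0.477  0.2314 0.0465] shift [ 0.0303 -0.0036  0.0265] yaw 0 q7 1.66 after-yaw shift [ 0.0303 -0.0036  0.0265]
```

View pics/t2.png

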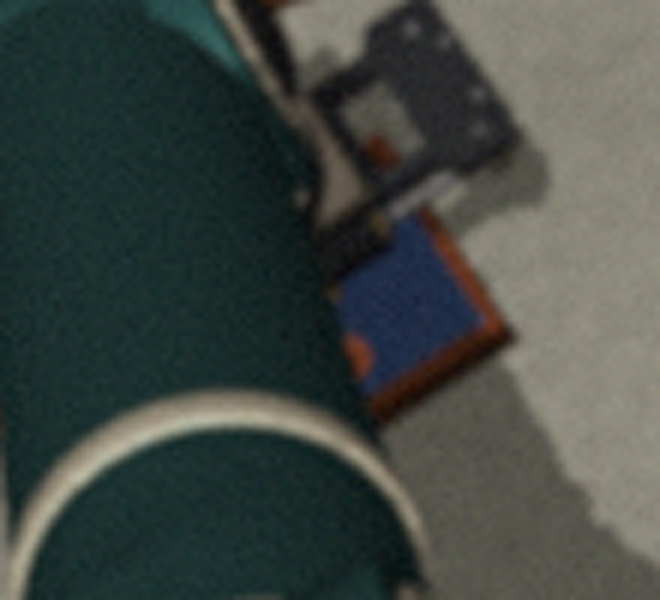

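Seen from the top, the copper link is at crop (357,355), on the robot side of the case. The far half is free for the brass link, as planned.

```bash
python3 -m jog '{"gripper":[1,1,1,0.65,0.65],"xyz":[[-0.008,0.004,0],[0,0,0.022],[0,0,0],[0,0,0],[0,0,0]],"yaw":[0,0,0,0,0]}'
python3 -m jog '{"gripper":[0.65,0.65,0.65,1,1],"xyz":[[0,0,0],[0,0,-0.04],[0,0,-0.04],[0,0,-0.04],[0,0,-0.04]],"yaw":[0,0,0,0,0]}'
python3 -m jog '{"gripper":[1,1,1,1,1],"xyz":[[0.0,-0.045,0],[0.0,-0.045,0],[0.0,-0.045,0],[0.0,-0.045,0],[0,0,0]],"yaw":[0,0,0,0,0]}'
python3 - <<'E'
from h import *
go([.4632,.2301,.2])
d=get_image("top"); crop(d["image"],130,180,130,120,5,"t3")
E
```

```text
time_s: 9.25
eef_pos: [0.4827, 0.2403, 0.026]
tcp_rot: [0.001, -0.283, 0.959, 0.0]
wrist_force: [-0.5, 0.1, 0.1]
gripper_width: 0.285
finger_force: 0.0
time_s: 9.75
eef_pos: [0.4818, 0.2397, 0.1871]
tcp_rot: [0.0, -0.283, 0.959, 0.0]
wrist_force: [0.5, 0.3, 0.4]
gripper_width: 0.202
finger_force: 0.0
time_s: 10.25
eef_pos: [0.5827, 0.0811, 0.1857]
tcp_rot: [0.001, -0.278, 0.96, -0.002]
wrist_force: [-0.3, -0.0, 0.0]
gripper_width: 0.005
finger_force: 0.0
t 10.25 tcp [0.5827 0.0811 0.1857] shift [ 0.0213  0.1897 -0.0151] yaw 0 q7 1.99 after-yaw shift [ 0.0213  0.1897 -0.0151]
```

View pics/t3.png

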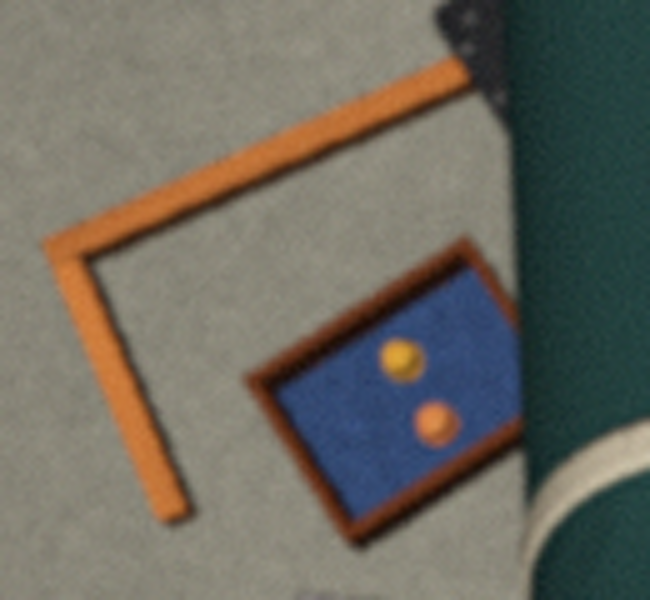

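Both links stand inside the case, brass at crop (402,358) and copper at (437,423), and the case hasn't moved. Next is pushing. The half-open fingers will press the -x face along the fence x axis, squared to the fence.

```bash
cat >> h.py <<'E'
phi=.405; O=np.array([.5306,.3827]); F=np.array([[np.cos(phi),-np.sin(phi)],[np.sin(phi),np.cos(phi)]])
fw=lambda x,y:O+F@[x,y]
E
python3 - <<'E'
from h import *
d=get_image("top"); print("brush",px2w(d,[(190,299),(210,300),(235,305)],.02))
o=bot.get_obs()["eef_pos"][:2]; print("tcp fence",F.T@(o-O))
go([*fw(-.190,-.122),.1],phi+np.pi/2)
E
python3 -m jog '{"gripper":[0.5,0.5,0.5,0.5],"xyz":[[0,0,0],[0,0,0],[0,0,0],[0,0,0]],"yaw":[0.12,0.05,0,0]}'
python3 - <<'E'
from h import *
go([*fw(-.190,-.122),.1],phi+np.pi/2)
E
```

```text
brush [[0.37314115 0.28234668]
 [0.36970079 0.23723435]
 [0.35698081 0.18088516]]
tcp fence [-0.07091431 -0.29059836]
t 10.35 tcp [0.5799 0.0877 0.1852] shift [0.0895 0.186  0.0851] yaw 0.166 q7 1.99 after-yaw shift [0.1191 0.1686 0.0851]
time_s: 10.75
eef_pos: [0.5791, 0.0903, 0.185]
tcp_rot: [0.0, -0.203, 0.979, 0.0]
wrist_force: [1.1, 0.2, 0.3]
gripper_width: 0.331
finger_force: 0.0
t 10.75 tcp [0.5791 0.0903 0.185 ] shift [0.1189 0.1661 0.0851] yaw 0.003 q7 1.83 after-yaw shift [0.1194 0.1658 0.0851]
```

```bash
python3 -m jog '{"gripper":[0.5,0.5,0.5,0.5,0.5],"xyz":[[0.03,0.0415,0],[0.03,0.0415,0],[0.03,0.0415,0.04],[0.029,0.0415,0.04],[0,0,0]],"yaw":[0,0,0,0,0]}'
python3 -m jog '{"gripper":[0.5],"xyz":[[0,0,0]],"yaw":[0]}'
python3 - <<'E'
from h import *
go([*fw(-.190,-.122),.018],phi+np.pi/2)
E
```

```text
time_s: 11.25
eef_pos: [0.4196, 0.1832, 0.12]
tcp_rot: [-0.004, -0.205, 0.979, -0.0]
wrist_force: [-1.0, -0.4, -0.4]
gripper_width: 0.5
finger_force: 0.0
time_s: 11.35
eef_pos: [0.4262, 0.182, 0.123]
tcp_rot: [-0.0, -0.202, 0.979, -0.0]
wrist_force: [0.8, -0.0, 0.1]
gripper_width: 0.496
finger_force: 0.0
t 11.35 tcp [0.4262 0.182  0.123 ] shift [0.0149 0.0214 0.105 ] yaw 0.003 q7 1.54 after-yaw shift [0.0149 0.0214 0.105 ]
```

```bash
python3 -m jog '{"gripper":[0.5,0.5,0.5],"xyz":[[0.014,0.0205,0.015],[0,0,0.02],[0,0,0]],"yaw":[0,0,0]}'
python3 - <<'E'
from h import *
for k in range(3): bot.get_obs()
go([*fw(-.190,-.122),.018],phi+np.pi/2)
E
```

```text
time_s: 11.65
eef_pos: [0.4062, 0.194, 0.0874]
tcp_rot: [-0.001, -0.201, 0.98, -0.0]
wrist_force: [0.1, -0.1, -0.9]
gripper_width: 0.5
finger_force: 0.0
t 11.65 tcp [0.4062 0.194  0.0874] shift [0.0012 0.0025 0.0694] yaw -0.001 q7 1.5 after-yaw shift [0.0012 0.0025 0.0694]
```

```bash
python3 -m jog '{"gripper":[0.5,0.5,0.5],"xyz":[[0.001,0.001,0.035],[0,0,0.034],[0,0,0]],"yaw":[0,0,0]}'
python3 -m jog '{"gripper":[0.5,0.5,0.5,0.5,0.5],"xyz":[[-0.012,0,0],[-0.015,0,0],[-0.015,0,0],[-0.015,0,0],[-0.013,0,0]],"yaw":[0,0,0,0,0]}'
python3 -m jog '{"gripper":[0.5],"xyz":[[0,0,0]],"yaw":[0]}'
python3 - <<'E'
from h import *
go([*fw(-.100,-.122),.018],phi+np.pi/2)
d=get_image("top"); crop(d["image"],130,180,160,150,4,"t4")
E
```

```text
time_s: 11.95
eef_pos: [0.4041, 0.1935, 0.0171]
tcp_rot: [-0.002, -0.2, 0.98, -0.001]
wrist_force: [-1.2, -0.3, 0.9]
gripper_width: 0.497
finger_force: 0.0
time_s: 12.45
eef_pos: [0.4716, 0.2233, 0.0216]
tcp_rot: [0.001, -0.2, 0.98, 0.0]
wrist_force: [-2.1, -0.7, -1.5]
gripper_width: 0.503
finger_force: 0.9
time_s: 12.55
eef_pos: [0.4731, 0.224, 0.0217]
tcp_rot: [0.003, -0.2, 0.98, 0.001]
wrist_force: [0.1, -0.2, -0.2]
gripper_width: 0.496
finger_force: 0.0
t 12.55 tcp [0.4731 0.224  0.0217] shift [-0.0154  0.0012  0.0038] yaw -0.002 q7 1.53 after-yaw shift [-0.0154  0.0012  0.0038]
```

View pics/t4.png

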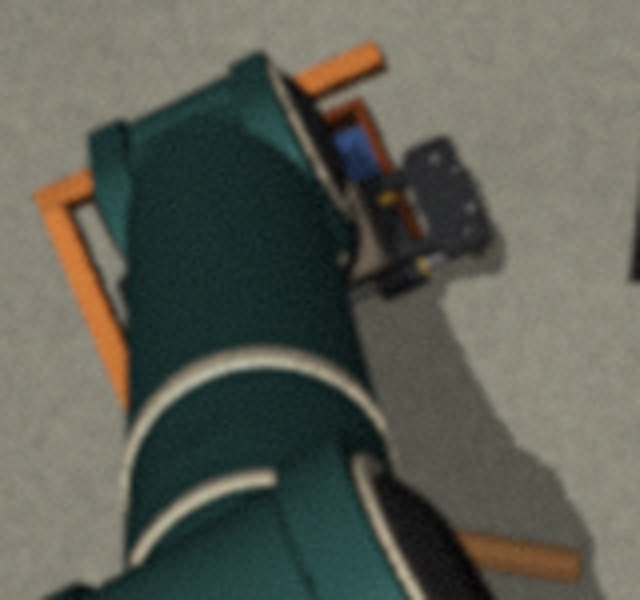

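The case is almost at the far rail. I'll continue in small steps until the force rises.

```bash
python3 -m jog '{"gripper":[0.5,0.5,0.5],"xyz":[[-0.005,0,0],[-0.005,0,0],[-0.003,0,0]],"yaw":[0,0,0]}'
python3 -m jog '{"gripper":[0.5,0.5],"xyz":[[-0.003,0,0],[-0.001,0,0]],"yaw":[0,0]}'
python3 -m jog '{"gripper":[0.5,0.5],"xyz":[[-0.002,0,0],[-0.002,0,0]],"yaw":[0,0]}'
python3 -m jog '{"gripper":[0.5,0.5],"xyz":[[-0.002,0,0],[0,0,0]],"yaw":[0,0]}'
python3 - <<'E'
from h import *
go([*fw(-.100,-.122),.018],phi+np.pi/2)
E
```

```text
time_s: 12.9
eef_pos: [0.4787, 0.2267, 0.0194]
tcp_rot: [-0.003, -0.201, 0.98, -0.001]
wrist_force: [-6.3, -2.1, 6.3]
gripper_width: 0.499
finger_force: 3.7
time_s: 13.1
eef_pos: [0.4827, 0.2284, 0.0192]
tcp_rot: [-0.002, -0.201, 0.98, -0.0]
wrist_force: [-6.0, -1.8, 4.7]
gripper_width: 0.499
finger_force: 3.1
time_s: 13.3
eef_pos: [0.4853, 0.2295, 0.0192]
tcp_rot: [-0.003, -0.201, 0.98, -0.001]
wrist_force: [-6.6, -3.5, 7.3]
gripper_width: 0.502
finger_force: 3.8
time_s: 13.5
eef_pos: [0.489, 0.2311, 0.0192]
tcp_rot: [-0.001, -0.201, 0.98, -0.0]
wrist_force: [-4.6, -0.4, 1.1]
gripper_width: 0.501
finger_force: 2.0
t 13.5 tcp [0.489  0.2311 0.0192] shift [0.002  0.0009 0.0012] yaw -0.001 q7 1.53 after-yaw shift [0.002  0.0009 0.0012]
```

```bash
python3 -m jog '{"gripper":[0.5,0.5],"xyz":[[-0.003,0,0],[0,0,0]],"yaw":[0,0]}'
python3 -m jog '{"gripper":[0.5,0.5],"xyz":[[-0.003,0,0],[0,0,0]],"yaw":[0,0]}'
python3 -m jog '{"gripper":[0.5,0.5],"xyz":[[-0.003,0,0],[0,0,0]],"yaw":[0,0]}'
python3 - <<'E'
from h import *
go([*fw(-.100,-.122),.018],phi+np.pi/2)
E
```

```text
time_s: 13.7
eef_pos: [0.4898, 0.2314, 0.019]
tcp_rot: [-0.004, -0.201, 0.98, -0.001]
wrist_force: [-10.0, -4.1, 8.4]
gripper_width: 0.5
finger_force: 4.9
time_s: 13.9
eef_pos: [0.4898, 0.2314, 0.0187]
tcp_rot: [-0.007, -0.201, 0.98, -0.001]
wrist_force: [-15.6, -6.2, 15.1]
gripper_width: 0.497
finger_force: 8.3
time_s: 14.1
eef_pos: [0.4898, 0.2314, 0.0184]
tcp_rot: [-0.009, -0.201, 0.98, -0.002]
wrist_force: [-21.2, -8.6, 20.6]
gripper_width: 0.502
finger_force: 11.6
t 14.1 tcp [0.4898 0.2314 0.0184] shift [0.0029 0.001  0.0005] yaw -0.0 q7 1.53 after-yaw shift [0.0029 0.001  0.0005]
```

The case is seated against the far rail: the tool has stopped and the force is rising. Now I'll back off, lift, turn 90° and go to the -y face.

```bash
python3 -m jog '{"gripper":[0.5,0.5,0.5,0.7,0.7],"xyz":[[0.012,0,0],[0.01,0,0],[0,0,-0.04],[0,0,-0.04],[0,0,-0.02]],"yaw":[0,0,0,0,0]}'
python3 -m jog '{"gripper":[0.7,0.7,0.7,0.7,0.7],"xyz":[[0,0,0],[0,0,0],[0,0,0],[0,0,0],[0,0,0]],"yaw":[0.15,0.15,0.15,0.15,0.15]}'
python3 -m jog '{"gripper":[0.7,0.7,0.7,0.7,0.7],"xyz":[[0,0,0],[0,0,0],[0,0,0],[0,0,0],[0,0,0]],"yaw":[0.15,0.15,0.15,0.15,0.15]}'
python3 -m jog '{"gripper":[0.7,0.7],"xyz":[[0,0,0],[0,0,0]],"yaw":[0.07,0]}'
python3 - <<'E'
from h import *
go([*fw(-.05,-.21),.1],phi)
E
```

```text
time_s: 14.6
eef_pos: [0.4803, 0.2275, 0.1225]
tcp_rot: [0.003, -0.201, 0.98, 0.001]
wrist_force: [1.1, 0.9, -0.1]
gripper_width: 0.347
finger_force: 0.0
time_s: 15.1
eef_pos: [0.4789, 0.2268, 0.1195]
tcp_rot: [0.001, 0.175, 0.985, 0.001]
wrist_force: [-0.5, -0.6, 0.4]
gripper_width: 0.301
finger_force: 0.0
time_s: 15.6
eef_pos: [0.4789, 0.2269, 0.1195]
tcp_rot: [0.001, 0.524, 0.852, 0.001]
wrist_force: [0.5, -0.4, 0.0]
gripper_width: 0.296
finger_force: 0.0
time_s: 15.8
eef_pos: [0.4787, 0.2269, 0.1193]
tcp_rot: [0.001, 0.55, 0.835, 0.001]
wrist_force: [0.6, -0.5, -0.4]
gripper_width: 0.299
finger_force: 0.0
t 15.8 tcp [0.4787 0.2269 0.1193] shift [-0.0873  0.059   0.0195] yaw 0.0 q7 0.13 after-yaw shift [-0.0872  0.0591  0.0195]
```

```bash
python3 -m jog '{"gripper":[0.7,0.7,0.7,0.7,0.7],"xyz":[[-0.03,0.02,0],[-0.03,0.02,0],[-0.027,0.019,0],[0,0,0.03],[0,0,0.03]],"yaw":[0,0,0,0,0]}'
python3 -m jog '{"gripper":[0.7],"xyz":[[0,0,0]],"yaw":[0]}'
python3 - <<'E'
from h import *
go([*fw(-.05,-.21),.018],phi)
d=get_image("top"); crop(d["image"],130,180,130,110,5,"t5")
E
```

```text
time_s: 16.3
eef_pos: [0.5689, 0.169, 0.0593]
tcp_rot: [0.001, 0.55, 0.835, 0.002]
wrist_force: [-0.2, 0.0, -0.8]
gripper_width: 0.301
finger_force: 0.0
time_s: 16.4
eef_pos: [0.5642, 0.1688, 0.0558]
tcp_rot: [-0.002, 0.55, 0.835, -0.003]
wrist_force: [-1.6, 0.1, -0.2]
gripper_width: 0.297
finger_force: 0.0
t 16.4 tcp [0.5642 0.1688 0.0558] shift [-0.0002  0.0036  0.0377] yaw 0.001 q7 0.35 after-yaw shift [-0.0002  0.0036  0.0377]
```

View pics/t5.png

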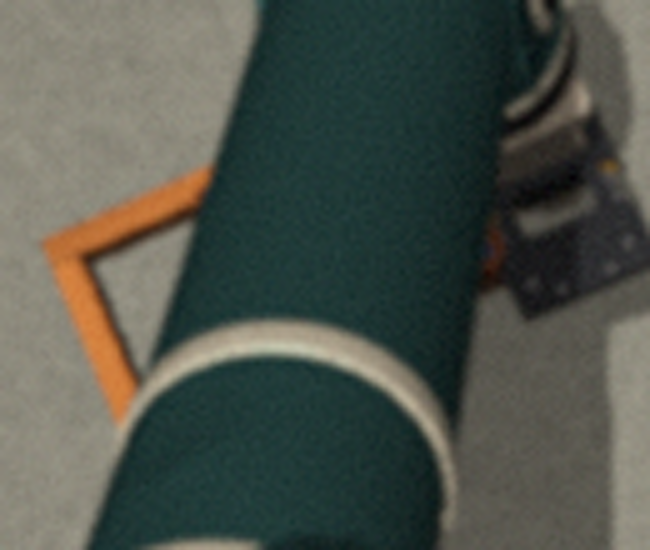

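The near case corner shows at crop (490,285), well clear of the fingers. I'll descend and push along +tool x.

```bash
python3 -m jog '{"gripper":[0.7,0.7,0.7],"xyz":[[0,0.003,0.037],[0,0,0],[0.012,0,0]],"yaw":[0,0,0]}'
python3 -m jog '{"gripper":[0.7,0.7,0.7,0.7,0.7],"xyz":[[0.015,0,0],[0.015,0,0],[0.013,0,0],[0.008,0,0],[0.004,0,0]],"yaw":[0,0,0,0,0]}'
python3 -m jog '{"gripper":[0.7,0.7],"xyz":[[0.003,0,0],[0.003,0,0]],"yaw":[0,0]}'
python3 -m jog '{"gripper":[0.7,0.7],"xyz":[[0.003,0,0],[0,0,0]],"yaw":[0,0]}'
python3 - <<'E'
from h import *
go([*fw(-.05,-.13),.018],phi)
E
```

```text
time_s: 16.75
eef_pos: [0.5657, 0.1806, 0.0234]
tcp_rot: [0.001, 0.551, 0.834, 0.0]
wrist_force: [1.1, -0.2, 0.5]
gripper_width: 0.3
finger_force: 0.0
time_s: 17.25
eef_pos: [0.544, 0.2333, 0.0241]
tcp_rot: [0.002, 0.55, 0.835, 0.001]
wrist_force: [1.6, -6.8, 4.4]
gripper_width: 0.301
finger_force: 3.4
time_s: 17.45
eef_pos: [0.5421, 0.2377, 0.0241]
tcp_rot: [0.002, 0.55, 0.835, 0.001]
wrist_force: [1.9, -6.3, 4.7]
gripper_width: 0.297
finger_force: 3.5
time_s: 17.65
eef_pos: [0.5407, 0.2409, 0.0241]
tcp_rot: [0.002, 0.55, 0.835, 0.001]
wrist_force: [1.8, -5.0, 5.0]
gripper_width: 0.301
finger_force: 2.9
t 17.65 tcp [0.5407 0.2409 0.0241] shift [ 0.0043 -0.0034  0.0061] yaw 0.001 q7 0.24 after-yaw shift [ 0.0043 -0.0034  0.0061]
```

```bash
python3 -m jog '{"gripper":[0.7,0.7],"xyz":[[0.003,0,0],[0,0,0]],"yaw":[0,0]}'
python3 -m jog '{"gripper":[0.7,0.7],"xyz":[[0.003,0,0],[0,0,0]],"yaw":[0,0]}'
python3 -m jog '{"gripper":[0.7,0.7],"xyz":[[0.003,0,0],[0,0,0]],"yaw":[0,0]}'
python3 -m jog '{"gripper":[0.7,0.7],"xyz":[[0.003,0,0],[0,0,0]],"yaw":[0,0]}'
```

```text
time_s: 17.85
eef_pos: [0.5395, 0.2435, 0.0241]
tcp_rot: [0.002, 0.55, 0.835, 0.001]
wrist_force: [1.3, -5.6, 4.4]
gripper_width: 0.299
finger_force: 3.0
time_s: 18.05
eef_pos: [0.5384, 0.2462, 0.0241]
tcp_rot: [0.002, 0.55, 0.835, 0.001]
wrist_force: [1.7, -6.7, 5.4]
gripper_width: 0.302
finger_force: 3.1
time_s: 18.25
eef_pos: [0.5383, 0.2469, 0.0241]
tcp_rot: [0.003, 0.551, 0.835, 0.0]
wrist_force: [4.1, -9.1, 4.2]
gripper_width: 0.302
finger_force: 5.2
time_s: 18.45
eef_pos: [0.5384, 0.247, 0.0242]
tcp_rot: [0.004, 0.551, 0.834, -0.0]
wrist_force: [6.2, -15.2, 4.3]
gripper_width: 0.301
finger_force: 7.8
```

The case is seated on both rails. Now I'll back off, lift, turn for the tumblers and travel to the rack.

```bash
python3 -m jog '{"gripper":[0.7,0.7,0.7,0.7,0],"xyz":[[-0.018,0,0],[-0.015,0,0],[0,0,-0.045],[0,0,-0.045],[0,0,-0.045]],"yaw":[0,0,0,0,0]}'
python3 -m jog '{"gripper":[0,0,0,0,0],"xyz":[[0,0,-0.04],[0,0,0],[0,0,0],[0,0,0],[0,0,0]],"yaw":[0,0.15,0.15,0.15,0.15]}'
python3 -m jog '{"gripper":[0,0,0,0],"xyz":[[0,0,0],[0,0,0],[0,0,0],[0,0,0]],"yaw":[0.15,0.15,0.02,0]}'
python3 - <<'E'
from h import *
go([.5518,-.4274,.17],-.513)
E
```

```text
time_s: 18.95
eef_pos: [0.5471, 0.2224, 0.159]
tcp_rot: [-0.0, 0.55, 0.835, 0.0]
wrist_force: [0.7, 0.8, 0.0]
gripper_width: 0.36
finger_force: 0.0
time_s: 19.45
eef_pos: [0.5472, 0.223, 0.1979]
tcp_rot: [-0.001, 0.774, 0.633, 0.001]
wrist_force: [0.3, -0.4, 0.8]
gripper_width: 0.8
finger_force: 0.0
time_s: 19.85
eef_pos: [0.5473, 0.2225, 0.1974]
tcp_rot: [-0.0, 0.863, 0.505, 0.0]
wrist_force: [0.2, -0.2, -0.4]
gripper_width: 1.001
finger_force: 0.0
t 19.85 tcp [0.5473 0.2225 0.1974] shift [-0.5647  0.3218  0.0269] yaw 0.002 q7 -0.65 after-yaw shift [-0.5641  0.3229  0.0269]
```

```bash
python3 -m jog '{"gripper":[0,0,0,0,0],"xyz":[[-0.039,0.022,0],[-0.039,0.022,0],[-0.039,0.022,0],[-0.039,0.022,0],[-0.039,0.022,0]],"yaw":[0,0,0,0,0]}'
python3 -m jog '{"gripper":[0,0,0,0,0],"xyz":[[-0.039,0.022,0],[-0.039,0.022,0],[-0.039,0.022,0],[-0.039,0.022,0],[-0.039,0.022,0]],"yaw":[0,0,0,0,0]}'
python3 -m jog '{"gripper":[0,0,0,0,0],"xyz":[[-0.039,0.022,0],[-0.039,0.022,0],[-0.039,0.022,0],[-0.03,0.022,0],[0,0,0]],"yaw":[0,0,0,0,0]}'
python3 -m jog '{"gripper":[0],"xyz":[[0,0,0]],"yaw":[0]}'
python3 - <<'E'
from h import *
go([.5518,-.4274,.17],-.513)
d=get_image("wrist"); D=get_image("top")
ax=np.array([np.cos(1.058),np.sin(1.058)]);print("wrist px of predicted grasp",w2px(d,[[.5518,-.4274,.0645],[.5518+.0725*ax[0],-.4274+.0725*ax[1],.0645]]))
c=np.zeros((440,790,3),np.uint8); c[:,:400]=cv2.resize(d["image"],(400,300))[:0] if 0 else 0
c[:300,:400]=cv2.resize(d["image"],(400,300)); c[:,400:790]=cv2.resize(D["image"][180:180+110,130:130+98],(390,440),interpolation=cv2.INTER_CUBIC)
cv2.imwrite("pics/m1.png",c)
E
```

```text
time_s: 20.35
eef_pos: [0.5472, -0.0036, 0.1975]
tcp_rot: [-0.0, 0.863, 0.505, 0.001]
wrist_force: [-0.6, 0.8, 0.3]
gripper_width: 1.002
finger_force: 0.0
time_s: 20.85
eef_pos: [0.5472, -0.2275, 0.1974]
tcp_rot: [-0.0, 0.863, 0.505, 0.001]
wrist_force: [1.2, 0.2, -0.0]
gripper_width: 0.996
finger_force: 0.0
time_s: 21.35
eef_pos: [0.5491, -0.4036, 0.1973]
tcp_rot: [0.002, 0.865, 0.502, -0.001]
wrist_force: [-0.6, -0.9, 0.5]
gripper_width: 0.998
finger_force: 0.0
time_s: 21.45
eef_pos: [0.5508, -0.3979, 0.1967]
tcp_rot: [-0.0, 0.864, 0.504, 0.0]
wrist_force: [1.1, 0.5, 0.2]
gripper_width: 1.001
finger_force: 0.0
t 21.45 tcp [ 0.5508 -0.3979  0.1967] shift [-0.0252  0.0154  0.0267] yaw -0.002 q7 0.42 after-yaw shift [-0.0253  0.0154  0.0267]
wrist px of predicted grasp [[335.43713344 258.58230675]
 [336.62799724 170.29297323]]
```

View pics/m1.png

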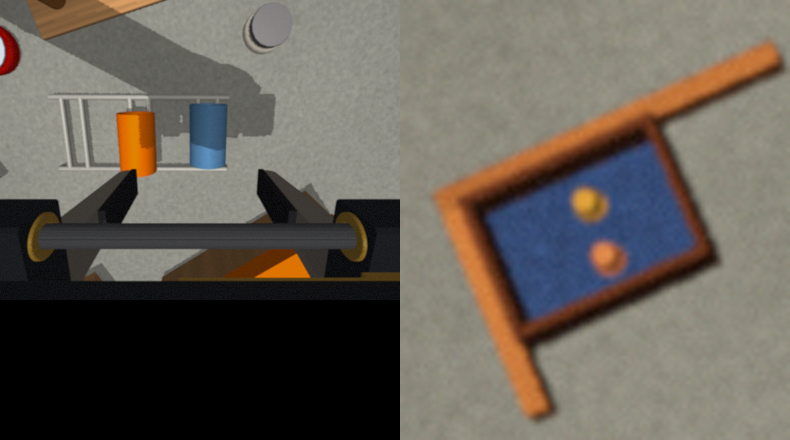

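On the right, the case is flush in the corner with both links inside. On the left, the blue tumbler lines up with the prediction. I'll grip it near its closed end and lift, so that it can swing mouth down.

```bash
python3 -m jog '{"gripper":[0,0,0,0,0],"xyz":[[-0.025,0.015,0],[0,0,0.04],[0,0,0.04],[0,0,0.04],[0,0,0]],"yaw":[0,0,0,0,0]}'
python3 - <<'E'
from h import *
go([.5518,-.4274,.021],-.513)
E
```

```text
time_s: 22.05
eef_pos: [0.5503, -0.4213, 0.0715]
tcp_rot: [-0.005, 0.863, 0.505, -0.001]
wrist_force: [0.1, -0.5, -0.8]
gripper_width: 0.996
finger_force: 0.0
t 22.05 tcp [ 0.5503 -0.4213  0.0715] shift [-0.0048  0.0048  0.0504] yaw 0.001 q7 0.52 after-yaw shift [-0.0047  0.0048  0.0504]
```

```bash
python3 -m jog '{"gripper":[0,0,0],"xyz":[[-0.004,0.002,0.025],[0,0,0.025],[0,0,0]],"yaw":[0,0,0]}'
python3 -m jog '{"gripper":[1,1,1,1,1],"xyz":[[0,0,0],[0,0,0],[0,0,0],[0,0,0],[0,0,0]],"yaw":[0,0,0,0,0]}'
python3 -m jog '{"gripper":[1,1,1,1,1],"xyz":[[0,0,-0.03],[0,0,-0.03],[0,0,-0.03],[0,0,-0.03],[0,0,0]],"yaw":[0,0,0,0,0]}'
python3 - <<'E'
from h import *
go([.5518,-.4274,.021],-.513)
d=get_image("scene"); crop(d["image"],130,60,240,200,3,"s2")
E
```

```text
time_s: 22.35
eef_pos: [0.5517, -0.4288, 0.0261]
tcp_rot: [-0.002, 0.863, 0.505, -0.0]
wrist_force: [-0.1, 0.2, 0.4]
gripper_width: 1.002
finger_force: 0.0
time_s: 22.85
eef_pos: [0.5505, -0.4306, 0.0276]
tcp_rot: [-0.001, 0.864, 0.504, -0.001]
wrist_force: [-8.5, 5.1, 6.8]
gripper_width: 0.59
finger_force: 4.8
time_s: 23.35
eef_pos: [0.5535, -0.4333, 0.1518]
tcp_rot: [0.004, 0.864, 0.504, 0.002]
wrist_force: [-0.2, 0.2, -0.9]
gripper_width: 0.561
finger_force: 30.0
t 23.35 tcp [ 0.5535 -0.4333  0.1518] shift [ 0.0044 -0.0054  0.1308] yaw -0.002 q7 0.48 after-yaw shift [ 0.0044 -0.0054  0.1308]
```

View pics/s2.png

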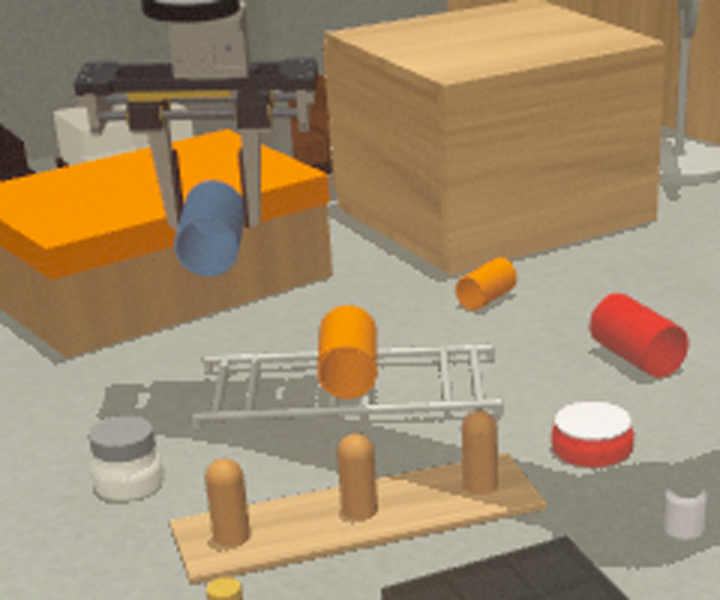

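The blue tumbler is held but stays about level: it hasn't swung under the full grip. I'll see how the grip force responds to a slightly looser closure.

```bash
python3 -m jog '{"gripper":[0.46,0.46],"xyz":[[0,0,0],[0,0,0]],"yaw":[0,0]}'
python3 -m jog '{"gripper":[0.45,0.45],"xyz":[[0,0,0],[0,0,0]],"yaw":[0,0]}'
python3 - <<'E'
from h import *
for n in range(1):
    d=get_image("scene"); hsv=cv2.cvtColor(d["image"],cv2.COLOR_BGR2HSV); m=cv2.inRange(hsv,(95,80,30),(125,255,255)); m[:,:170]=0;m[:, 240:]=0;m[:100]=0;m[200:]=0
    ys,xs=np.nonzero(m); print(len(xs),xs.mean(),ys.mean(),xs.min(),xs.max(),ys.min(),ys.max())
E
```

```text
time_s: 23.6
eef_pos: [0.5511, -0.4303, 0.1452]
tcp_rot: [-0.001, 0.864, 0.504, -0.001]
wrist_force: [-0.3, -0.5, -0.5]
gripper_width: 0.562
finger_force: 30.0
time_s: 23.8
eef_pos: [0.5514, -0.4309, 0.146]
tcp_rot: [-0.001, 0.864, 0.504, -0.0]
wrist_force: [-0.0, 0.5, -1.1]
gripper_width: 0.566
finger_force: 30.0<stdin>:4: RuntimeWarning: Mean of empty slice.
  ret = ret.dtype.type(ret / rcount)
Traceback (most recent call last):
ValueError: zero-size array to reduction operation minimum which has no identity
```

```bash
cat >> h.py <<'E'
def blob(name,lo,hi,box,img=None):
    d=get_image(name); x,y,w,h=box; hsv=cv2.cvtColor(d["image"][y:y+h,x:x+w],cv2.COLOR_BGR2HSV); m=cv2.inRange(hsv,lo,hi)
    n,l,s,c=cv2.connectedComponentsWithStats(m)
    if n<2: print("none"); return None
    k=1+np.argmax(s[1:,4]); ys,xs=np.nonzero(l==k); r=cv2.minAreaRect(np.c_[xs,ys].astype(np.float32))
    print(name,"area",s[k,4],"bbox",s[k,:4]+[x,y,0,0],"cen",(c[k]+[x,y]).round(1),"rect",np.round(r[1],1),round(r[2],1)); return d,l==k
def tum(L,pt,a,tilt,c):
    "predicted bbox in scene of tumbler with mouth dir azimuth a, tilt below horizontal"
E
python3 - <<'E'
from h import *
d=get_image("scene"); o=bot.get_obs(); g=o["eef_pos"]+[0,0,.019]
print(w2px(d,[g])); hsv=cv2.cvtColor(d["image"],cv2.COLOR_BGR2HSV)
u,v=w2px(d,[g])[0].astype(int); print(hsv[v-20:v+35:5,u])
blob("scene",(90,40,20),(130,255,255),(170,90,80,110)); blob("top",(90,40,20),(130,255,255),(450,170,90,70))
# predictions of bbox for tilts
def pred(n,tilt,off=.030,a=1.058):
    D=get_image(n); ax=np.array([np.cos(a)*np.cos(tilt),np.sin(a)*np.cos(tilt),-np.sin(tilt)]); s=np.array([-np.sin(a),np.cos(a),0]); u=np.cross(ax,s); th=np.linspace(0,6.28,40)
    P=np.vstack([g+ax*k+.026*(np.cos(th)[:,None]*s+np.sin(th)[:,None]*u) for k in(off-.0425,off+.0425)]); p=w2px(D,P); print(n,tilt,cv2.contourArea(cv2.convexHull(p.astype(np.float32))),p.min(0).round(),p.max(0).round())
for t in(0,.4,.8,1.57): pred("scene",t)
for t in(0,1.57): pred("top",t)
E
```

```text
[[202.26173964 130.07251722]]
[[ 18 255 247]
 [ 18 255 247]
 [ 18 255 246]
 [107  71 137]
 [106  70 134]
 [106  70 134]
 [106  69 134]
 [106  67 138]
 [104  70 135]
 [ 15 117 139]
 [ 15 124 140]]
scene area 512 bbox [190 123  22  31] cen [201.1 138.2] rect [20.3 30.5] 4.4
top area 16 bbox [472 177   9   7] cen [476.7 180. ] rect [2.9 9.4] 59.0
scene 0 599.2838923049276 [189. 119.] [213. 151.]
scene 0.4 754.4128623515717 [191. 119.] [213. 158.]
scene 0.8 785.6957757904893 [192. 121.] [213. 161.]
scene 1.57 757.5997831320856 [191. 122.] [215. 160.]
top 0 1115.8701662698295 [481. 171.] [531. 212.]
top 1.57 837.6037790509872 [497. 184.] [533. 218.]
```

Its tilt is only about 0.1 to 0.2 rad. I'll loosen in fine steps, watching the force.

```bash
python3 -m jog '{"gripper":[0.44],"xyz":[[0,0,0]],"yaw":[0]}' | tail -2
python3 -m jog '{"gripper":[0.437],"xyz":[[0,0,0]],"yaw":[0]}'| tail -2
python3 - <<'E'
from h import *
blob("scene",(90,40,20),(130,255,255),(170,90,80,110))
E
```

```text
gripper_width: 0.569
finger_force: 26.3
gripper_width: 0.565
finger_force: 19.6
scene area 505 bbox [190 123  22  31] cen [200.9 138. ] rect [20.3 30.4] 4.1
```

```bash
for i in 1; do python3 -m jog '{"gripper":[0.434,0.434],"xyz":[[0,0,0],[0,0,0]],"yaw":[0,0]}'| tail -1
python3 -c 'from h import *;blob("scene",(90,40,20),(130,255,255),(170,90,80,110))'
python3 -m jog '{"gripper":[0.4325,0.4325],"xyz":[[0,0,0],[0,0,0]],"yaw":[0,0]}'| tail -1
python3 -c 'from h import *;blob("scene",(90,40,20),(130,255,255),(170,90,80,110))'
python3 -m jog '{"gripper":[0.431,0.431],"xyz":[[0,0,0],[0,0,0]],"yaw":[0,0]}'| tail -1
python3 -c 'from h import *;blob("scene",(90,40,20),(130,255,255),(170,90,80,110))'; done
```

```text
finger_force: 13.9
scene area 509 bbox [190 123  22  31] cen [200.9 138.1] rect [20.3 30.4] 3.6
finger_force: 11.4
scene area 504 bbox [190 123  22  31] cen [200.9 138.1] rect [20.3 30.4] 3.8
finger_force: 9.0
scene area 511 bbox [190 123  22  31] cen [200.9 138.1] rect [20.3 30.4] 3.6
```

```bash
python3 -m jog '{"gripper":[0.4295,0.4295],"xyz":[[0,0,0],[0,0,0]],"yaw":[0,0]}'| tail -1
python3 -c 'from h import *;blob("scene",(90,40,20),(130,255,255),(170,90,80,110))'
python3 -m jog '{"gripper":[0.4285,0.4285],"xyz":[[0,0,0],[0,0,0]],"yaw":[0,0]}'| tail -1
python3 -c 'from h import *;blob("scene",(90,40,20),(130,255,255),(170,90,80,110))'
python3 -m jog '{"gripper":[0.4277,0.4277],"xyz":[[0,0,0],[0,0,0]],"yaw":[0,0]}'| tail -1
python3 -c 'from h import *;blob("scene",(90,40,20),(130,255,255),(170,90,80,110))'
```

```text
finger_force: 6.9
scene area 511 bbox [190 123  22  31] cen [200.9 138.1] rect [20.2 30.5] 3.8
finger_force: 5.6
scene area 504 bbox [190 123  22  31] cen [200.9 138.2] rect [20.  30.4] 3.6
finger_force: 4.6
scene area 509 bbox [190 123  22  31] cen [200.9 138.2] rect [20.3 30.4] 3.6
```

```bash
python3 -m jog '{"gripper":[0.427,0.427],"xyz":[[0,0,0],[0,0,0]],"yaw":[0,0]}'| tail -1
python3 -c 'from h import *;blob("scene",(90,40,20),(130,255,255),(170,90,80,110))'
python3 -m jog '{"gripper":[0.4265,0.4265],"xyz":[[0,0,0],[0,0,0]],"yaw":[0,0]}'| tail -1
python3 -c 'from h import *;blob("scene",(90,40,20),(130,255,255),(170,90,80,110))'
python3 -m jog '{"gripper":[0.4261,0.4261],"xyz":[[0,0,0],[0,0,0]],"yaw":[0,0]}'| tail -1
python3 -c 'from h import *;blob("scene",(90,40,20),(130,255,255),(170,90,80,110))'
```

```text
finger_force: 3.8
scene area 511 bbox [190 123  22  31] cen [200.9 138.2] rect [20.3 30.5] 3.8
finger_force: 3.3
scene area 517 bbox [190 123  22  31] cen [200.9 138.2] rect [20.3 30.5] 4.4
finger_force: 2.9
scene area 517 bbox [190 123  22  31] cen [200.9 138.2] rect [20.4 30.5] 4.1
```

```bash
python3 -m jog '{"gripper":[0.4265,0.4265,0.4261],"xyz":[[0,0,0.02],[0,0,0.02],[0,0,0]],"yaw":[0,0,0]}'| tail -1
python3 -c 'from h import *;blob("scene",(90,40,20),(130,255,255),(170,90,80,130))'
python3 -m jog '{"gripper":[0.4257,0.4257],"xyz":[[0,0,0],[0,0,0]],"yaw":[0,0]}'| tail -1
python3 -c 'from h import *;blob("scene",(90,40,20),(130,255,255),(170,90,80,130))'
python3 -m jog '{"gripper":[0.4254,0.4254],"xyz":[[0,0,0],[0,0,0]],"yaw":[0,0]}'| tail -1
python3 -c 'from h import *;blob("scene",(90,40,20),(130,255,255),(170,90,80,130))'
python3 -m jog '{"gripper":[0.4251,0.4251],"xyz":[[0,0,0],[0,0,0]],"yaw":[0,0]}'| tail -1
python3 -c 'from h import *;blob("scene",(90,40,20),(130,255,255),(170,90,80,130))'
```

```text
finger_force: 2.9
scene area 616 bbox [193 139  22  34] cen [203.8 155.7] rect [20.3 33.5] 4.4
finger_force: 2.5
scene area 620 bbox [192 137  21  35] cen [202.5 154.3] rect [34. 20.] 90.0
finger_force: 2.3
scene area 624 bbox [192 137  22  36] cen [202.7 154.7] rect [20.2 35.1] 3.6
finger_force: 2.1
scene area 697 bbox [194 139  20  38] cen [203.4 157.2] rect [37. 19.] 90.0
```

It has started rotating: the blob grows from 31 to 38 px tall. I'll hold this grip and watch.

```bash
python3 -m jog '{"gripper":[0.4251,0.4251],"xyz":[[0,0,0],[0,0,0]],"yaw":[0,0]}'| tail -1
python3 -c 'from h import *;blob("scene",(90,40,20),(130,255,255),(170,90,80,130));blob("top",(90,40,20),(130,255,255),(450,150,110,90))'
python3 -m jog '{"gripper":[0.4251,0.4251,0.4251],"xyz":[[0,0,0],[0,0,0],[0,0,0]],"yaw":[0,0,0]}'| tail -1
python3 -c 'from h import *;blob("scene",(90,40,20),(130,255,255),(170,90,80,130));blob("top",(90,40,20),(130,255,255),(450,150,110,90))'
```

```text
finger_force: 2.2
scene area 709 bbox [194 140  20  38] cen [203.7 158.3] rect [37. 19.] 90.0
top area 21 bbox [502 161   9  12] cen [505.2 166.5] rect [ 4.4 13.6] 33.7
finger_force: 2.2
scene area 715 bbox [194 140  20  38] cen [203.6 158.4] rect [37. 19.] 90.0
top area 21 bbox [509 216   8   9] cen [512.6 220.5] rect [3.8 9.4] 36.9
```

```bash
cat >> h.py <<'E'
def tiltfit(lo,hi,box=(150,60,130,160)):
    d,l=blob("scene",lo,hi,box); m=np.zeros((480,640),np.uint8); x,y,w,h=box; m[y:y+h,x:x+w]=l
    g0=bot.get_obs()["eef_pos"]+[0,0,.019]; R=toolR(); ax0=-R[:,0]  # mouth side = -tool x
    if ax0[1]<0: ax0=-ax0
    s=R[:,1]; th=np.linspace(0,6.28,40); best=[]
    for tilt in np.arange(-.2,2.0,.1):
      for off in(.02,.025,.03,.035):
        for dz in(-.012,-.008,-.004,0,.004):
          for dl in (-.004,0,.004):
            ax=ax0*np.cos(tilt)-np.array([0,0,np.sin(tilt)]); u=np.cross(ax,s); g=g0+[0,0,dz]+dl*s
            P=np.vstack([g+ax*k+.026*(np.cos(th)[:,None]*s+np.sin(th)[:,None]*u) for k in(off-.0425,off+.0425)])
            q=np.zeros_like(m); cv2.fillConvexPoly(q,cv2.convexHull(w2px(d,P).round().astype(np.int32)),1)
            best.append((np.sum(q&m)/np.sum(q|m),tilt,off,dz,dl))
    best.sort(reverse=True); print([tuple(np.round(b,3)) for b in best[:6]])
E
python3 -m jog '{"gripper":[0.43,0.45,0.45],"xyz":[[0,0,0],[0,0,0],[0,0,-0.01]],"yaw":[0,0,0]}'| tail -2
python3 - <<'E'
from h import *
tiltfit((90,40,20),(130,255,255))
go([.6724,-.1874,.16])
E
```

```text
gripper_width: 0.562
finger_force: 30.0
scene area 700 bbox [194 137  21  38] cen [203.9 155.7] rect [37. 20.] 90.0
[(np.float64(0.883), np.float64(1.8), np.float64(0.035), np.float64(-0.012), np.float64(0.004)), (np.float64(0.88), np.float64(1.7), np.float64(0.035), np.float64(-0.012), np.float64(0.004)), (np.float64(0.879), np.float64(1.0), np.float64(0.035), np.float64(-0.004), np.float64(0.0)), (np.float64(0.878), np.float64(1.4), np.float64(0.03), np.float64(-0.012), np.float64(0.0)), (np.float64(0.875), np.float64(1.0), np.float64(0.03), np.float64(-0.012), np.float64(0.0)), (np.float64(0.873), np.float64(1.3), np.float64(0.035), np.float64(-0.004), np.float64(0.0))]
t 28.95 tcp [ 0.5522 -0.4316  0.1188] shift [ 0.2717 -0.0156 -0.0412] yaw 0 q7 0.5 after-yaw shift [ 0.2717 -0.0156 -0.0412]
```

```bash
python3 -m jog '{"gripper":[0.46,0.46,0.46],"xyz":[[0,0,-0.025],[0,0,-0.025],[0,0,0]],"yaw":[0,0,0]}'| tail -2
python3 - <<'E'
from h import *
a=get_image("wrist")["image"];b=get_image("scene")["image"]
c=np.zeros((440,790,3),np.uint8);c[:300,:400]=cv2.resize(a,(400,300));c[:,400:]=cv2.resize(b[70:235,130:276],(390,440),interpolation=cv2.INTER_CUBIC);cv2.imwrite("pics/m2.png",c)
E
```

```text
gripper_width: 0.561
finger_force: 30.0
```

View pics/m2.png

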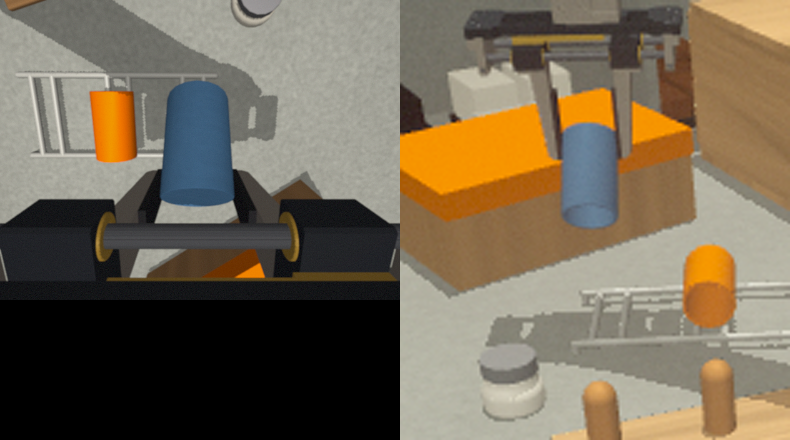

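The tumbler is now tilted mouth-down by only about 35°; the scene view still shows the mouth at (590,213). To bring it upright, I'll push its rim sideways against the middle peg with a light grip, until it lies along the peg 40 mm off the peg's axis. After that I'll lift it and set it over that peg.

Run:
```python
from h import *
a=np.array([np.cos(1.058),np.sin(1.058)]); p=np.array([.5757,-.165])
go([*(p-.115*a),.16]); print(toolR()[:,0])
```

```text
t 29.35 tcp [ 0.552  -0.4312  0.1676] shift [ 0.1283 -0.1103  0.0075] yaw 0 q7 0.47 after-yaw shift [ 0.1283 -0.1103  0.0075]
[4.92508992e-01 8.70307293e-01 3.28328740e-04]
```

```bash
python3 -m jog '{"gripper":[0.46,0.46,0.46,0.46,0.46],"xyz":[[0.032,-0.0275,0],[0.032,-0.0275,0],[0.032,-0.0275,0],[0.032,-0.0275,0],[0,0,0.03]],"yaw":[0,0,0,0,0]}'|sed -n 2p
python3 -m jog '{"gripper":[0.46,0.46,0.46],"xyz":[[0,0,0.03],[0,0,0.02],[0,0,0]],"yaw":[0,0,0]}'
python3 - <<'E'
from h import *
a=np.array([np.cos(1.058),np.sin(1.058)]); p=np.array([.5757,-.165])
go([*(p-.115*a),.071])
E
```

```text
eef_pos: [0.5214, -0.2586, 0.1379]
time_s: 30.15
eef_pos: [0.5165, -0.2638, 0.0835]
tcp_rot: [-0.003, 0.864, 0.504, -0.002]
wrist_force: [0.6, 0.2, -1.9]
gripper_width: 0.563
finger_force: 30.0
t 30.15 tcp [ 0.5165 -0.2638  0.0835] shift [0.0001 0.0032 0.0125] yaw 0 q7 0.35 after-yaw shift [0.0001 0.0032 0.0125]
```

```bash
python3 -m jog '{"gripper":[0.46,0.44,0.43,0.43],"xyz":[[0,0.002,0.011],[0,0,0],[0,0,0],[0,0,0]],"yaw":[0,0,0,0]}'|tail -1
python3 -m jog '{"gripper":[0.43,0.43,0.43,0.43,0.43],"xyz":[[0.01,0,0],[0.01,0,0],[0.008,0,0],[0.008,0,0],[0.008,0,0]],"yaw":[0,0,0,0,0]}'
python3 - <<'E'
from h import *
blob("scene",(90,40,20),(130,255,255),(150,100,200,170))
go([.5757-.04*.49,-.165-.04*.871,.071])
E
```

```text
finger_force: 8.3
time_s: 31.05
eef_pos: [0.5409, -0.2349, 0.0776]
tcp_rot: [0.004, 0.865, 0.502, -0.003]
wrist_force: [-6.6, -12.2, 6.3]
gripper_width: 0.571
finger_force: 9.2
scene area 701 bbox [235 175  23  40] cen [245.3 192.1] rect [38.9 21.1] 87.0
t 31.1 tcp [ 0.5419 -0.233   0.0774] shift [ 0.0359 -0.0041  0.0061] yaw 0 q7 0.29 after-yaw shift [ 0.0359 -0.0041  0.0061]
```

```bash
python3 -m jog '{"gripper":[0.428,0.4275,0.4275],"xyz":[[0,0,0],[0,0,0],[0,0,0]],"yaw":[0,0,0]}'
python3 - <<'E'
from h import *
blob("scene",(90,40,20),(130,255,255),(150,100,200,170)); 
go([.5757-.04*.49,-.165-.04*.871,.071])
E
```

```text
time_s: 31.4
eef_pos: [0.5424, -0.2309, 0.0769]
tcp_rot: [0.002, 0.864, 0.503, -0.001]
wrist_force: [-2.2, -6.9, 1.7]
gripper_width: 0.573
finger_force: 3.9
scene area 698 bbox [235 175  23  40] cen [245.4 191.9] rect [39. 21.] 87.6
t 31.45 tcp [ 0.5424 -0.2308  0.0768] shift [ 0.0337 -0.0034  0.0057] yaw 0 q7 0.29 after-yaw shift [ 0.0337 -0.0034  0.0057]
```

```bash
python3 -m jog '{"gripper":[0.4275,0.4275,0.4275],"xyz":[[0.005,0,0],[0.005,0,0],[0,0,0]],"yaw":[0,0,0]}'|sed -n '2p;4p;6p'
python3 -c 'from h import *;blob("scene",(90,40,20),(130,255,255),(150,100,200,170))'
python3 -m jog '{"gripper":[0.4275,0.4275,0.4275],"xyz":[[0.005,0,0],[0.005,0,0],[0,0,0]],"yaw":[0,0,0]}'|sed -n '2p;4p;6p'
python3 -c 'from h import *;blob("scene",(90,40,20),(130,255,255),(150,100,200,170))
go([.5757-.04*.49,-.165-.04*.871,.071])'
```

```text
eef_pos: [0.5484, -0.2178, 0.0761]
wrist_force: [-0.4, 0.8, -1.1]
finger_force: 0.0
scene area 602 bbox [236 180  22  40] cen [245.9 196. ] rect [20.6 39.5] 2.7
eef_pos: [0.553, -0.2094, 0.0759]
wrist_force: [0.9, 0.6, -0.2]
finger_force: 0.0
scene area 423 bbox [235 188  22  34] cen [244.7 200.9] rect [20.5 33.7] 7.1
t 32.15 tcp [ 0.5527 -0.21    0.076 ] shift [ 0.0105 -0.0021  0.005 ] yaw 0 q7 0.25 after-yaw shift [ 0.0105 -0.0021  0.005 ]
```

The pad force fell to 0, so the tumbler slipped loose. I'll look before doing anything else.

Run:
```python
from h import *
b=get_image("scene")["image"];a=get_image("wrist")["image"];t=get_image("top")["image"]
c=np.zeros((600,800,3),np.uint8);c[:,:480]=cv2.resize(b[110:260,190:310],(480,600),interpolation=cv2.INTER_CUBIC);c[:240,480:]=cv2.resize(a,(320,240));c[240:,480:]=cv2.resize(t[150:285,340:460],(320,360),interpolation=cv2.INTER_CUBIC);cv2.imwrite("pics/m3.png",c)
```

```text
(no output)
```

View pics/m3.png

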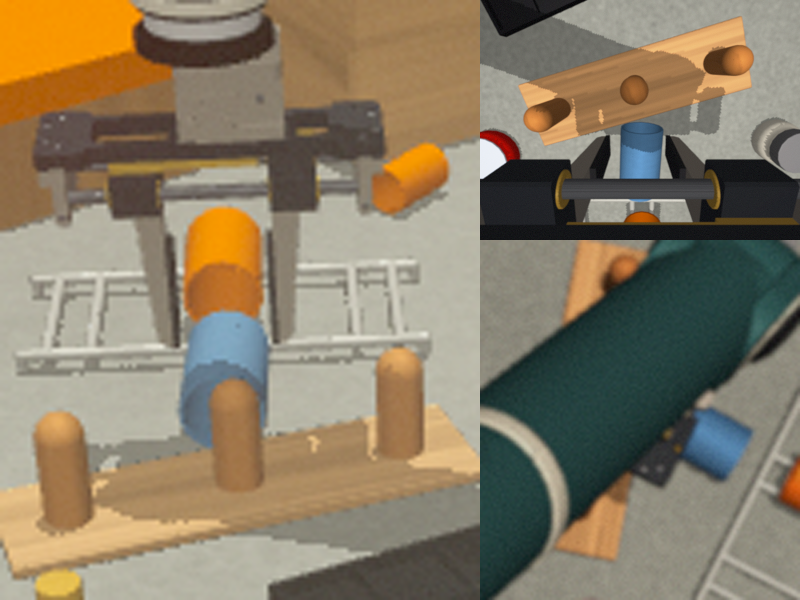

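The blue tumbler slid out of the light grip. It now lies on the table between the fingers, mouth toward the middle peg at scene crop (225,390), with nothing else disturbed. That was my last permitted picture, so I'll continue on numbers only.

Run:
```python
from h import *
d=get_image("wrist"); np.set_printoptions(precision=4,suppress=True)
hsv=cv2.cvtColor(d["image"],cv2.COLOR_BGR2HSV); m=cv2.inRange(hsv,(90,60,20),(130,255,255))
n,l,s,c=cv2.connectedComponentsWithStats(m); k=1+np.argmax(s[1:,4]); print(s[k],c[k])
for y in range(s[k][1],s[k][1]+s[k][3],12):
    xs=np.nonzero(l[y]==k)[0]; print(y,xs.min(),xs.max(),hsv[y,(xs.min()+xs.max())//2])
for z in(0,.004,.008,.052,.056,.06): print(z,px2w(d,[(322,244),(322,272)],z).round(4).tolist())
t=get_image("top"); r=blob("top",(90,80,30),(130,255,255),(400,190,70,70))
if r:
    ys,xs=np.nonzero(r[1]); P=np.c_[xs+400,ys+190]; b=cv2.boxPoints(cv2.minAreaRect(P.astype(np.float32))); print(px2w(t,b,.026))
print("tcp",bot.get_obs()["eef_pos"], "cam",-d["R"].T@d["t"])
```

```text
[ 279  243   87  116 9162] [320.6279 301.1413]
243 314 323 [107  62 103]
255 281 363 [105 130 135]
267 281 364 [104 139 114]
279 281 363 [103 135 130]
291 281 362 [105 129 130]
303 280 361 [104 129 207]
315 280 360 [104 126 209]
327 280 359 [104 126 204]
339 279 358 [105 127 209]
351 279 357 [105 130 202]
0 [[0.5564, -0.2101], [0.5467, -0.2274]]
0.004 [[0.5568, -0.2091], [0.5473, -0.2262]]
0.008 [[0.5573, -0.2081], [0.548, -0.2249]]
0.052 [[0.5625, -0.1972], [0.5549, -0.2108]]
0.056 [[0.563, -0.1962], [0.5555, -0.2095]]
0.06 [[0.5635, -0.1952], [0.5562, -0.2083]]
top area 429 bbox [415 213  27  26] cen [427.9 225.6] rect [22.4 21.2] 29.1
[[ 0.5192 -0.2259]
 [ 0.5621 -0.252 ]
 [ 0.5352 -0.2956]
 [ 0.4926 -0.2693]]
tcp [ 0.5523 -0.211   0.0761] cam [ 0.5855 -0.149   0.2454]
```

The wrist and top measurements agree. The tumbler lies level on the table along the tool x axis, centre (0.535,-0.2465), mouth 50 mm short of the peg. I'll regrip near its closed end.

```bash
python3 -m jog '{"gripper":[0,0,0,0,0],"xyz":[[-0.025,0,0],[-0.025,0,0],[-0.02,0,0],[0,0,0],[0,0,0]],"yaw":[0,0,0,0,0]}'|sed -n '2p;5p'
python3 -c 'from h import *;go([.520,-.2726,.010],1.05-np.pi/2)'
```

```text
eef_pos: [0.518, -0.2716, 0.0761]
gripper_width: 0.978
t 32.95 tcp [ 0.518  -0.2716  0.0761] shift [0.     0.0022 0.0661] yaw 0.005 q7 0.37 after-yaw shift [0.     0.0022 0.0661]
```

```bash
python3 -m jog '{"gripper":[0,0],"xyz":[[0,0,0.03],[0,0,0]],"yaw":[0,0]}'|sed -n '2p;5p'
python3 -c 'from h import *;go([.520,-.2726,.010],1.05-np.pi/2)'
```

```text
eef_pos: [0.517, -0.2688, 0.0434]
gripper_width: 0.997
t 33.15 tcp [ 0.517  -0.2688  0.0434] shift [-0.0019  0.0047  0.0334] yaw 0.008 q7 0.4 after-yaw shift [-0.0018  0.0047  0.0334]
```

```bash
python3 -m jog '{"gripper":[0,0,0.45,0.45,0.45],"xyz":[[-0.001,0.003,0.031],[0,0,0],[0,0,0],[0,0,0],[0,0,0]],"yaw":[0,0,0,0,0]}'|sed -n '2p;5,6p'
python3 -m jog '{"gripper":[0.45,0.45,0.45,0.45,0.45],"xyz":[[0,0,0],[0,0,-0.025],[0,0,-0.025],[0,0,-0.025],[0,0,0]],"yaw":[0,0,0,0,0]}'|sed -n '2p;5,6p'
python3 - <<'E'
from h import *
blob("scene",(90,40,20),(130,255,255),(150,100,200,170)); d=get_image("wrist")
m=cv2.inRange(cv2.cvtColor(d["image"],cv2.COLOR_BGR2HSV),(90,60,20),(130,255,255)); n,l,s,c=cv2.connectedComponentsWithStats(m); k=1+np.argmax(s[1:,4]); print(s[k],c[k])
E
```

```text
eef_pos: [0.5208, -0.2742, 0.0164]
gripper_width: 0.764
finger_force: 0.0
eef_pos: [0.522, -0.2754, 0.0936]
gripper_width: 0.55
finger_force: 0.0
scene area 414 bbox [235 188  23  34] cen [245.4 200.9] rect [21.2 33.4] 3.4
[  271   131    87   150 11876] [312.274419   203.79690131]
```

The lift began before the fingers had closed, so the tumbler is still on the table. I'll repeat with a longer close.

```bash
python3 -m jog '{"gripper":[0.2,0.2,0.2,0.2,0.2],"xyz":[[0,0,0],[0,0,0],[0,0,0],[0,0,0.025],[0,0,0.025]],"yaw":[0,0,0,0,0]}'|sed -n '2p;5,6p'
python3 -m jog '{"gripper":[0.2,0.2,0.45,0.45,0.45],"xyz":[[-0.002,0,0.027],[0,0,0],[0,0,0],[0,0,0],[0,0,0]],"yaw":[0,0,0,0,0]}'|sed -n '2p;5,6p'
python3 -m jog '{"gripper":[0.45,0.45,0.45],"xyz":[[0,0,0],[0,0,0],[0,0,0]],"yaw":[0,0,0]}'|sed -n '2p;5,6p'
```

```text
eef_pos: [0.5205, -0.2742, 0.0395]
gripper_width: 0.802
finger_force: 0.0
eef_pos: [0.5199, -0.2762, 0.0144]
gripper_width: 0.566
finger_force: 22.5
eef_pos: [0.5198, -0.2762, 0.0141]
gripper_width: 0.565
finger_force: 29.9
```

```bash
python3 -m jog '{"gripper":[0.45,0.45,0.45,0.45],"xyz":[[0,0,-0.025],[0,0,-0.025],[0,0,-0.025],[0,0,0]],"yaw":[0,0,0,0]}'|sed -n '2p;5,6p'
cat >> h.py <<'E'
def wb():
    d=get_image("wrist"); m=cv2.inRange(cv2.cvtColor(d["image"],cv2.COLOR_BGR2HSV),(90,60,20),(130,255,255)); n,l,s,c=cv2.connectedComponentsWithStats(m); k=1+np.argmax(s[1:,4]); print("wrist",s[k],c[k].round(1))
def sb(): blob("scene",(90,40,20),(130,255,255),(150,100,200,170)); wb()
E
python3 -c 'from h import *;sb()'
python3 -m jog '{"gripper":[0.434,0.43,0.427,0.427],"xyz":[[0,0,0],[0,0,0],[0,0,0],[0,0,0]],"yaw":[0,0,0,0]}'|sed -n '6p'
python3 -c 'from h import *;sb()'
python3 -m jog '{"gripper":[0.426,0.4255,0.425,0.425],"xyz":[[0,0,0],[0,0,0],[0,0,0],[0,0,0]],"yaw":[0,0,0,0]}'|sed -n '6p'
python3 -c 'from h import *;sb()'
```

```text
eef_pos: [0.5209, -0.2768, 0.091]
gripper_width: 0.563
finger_force: 29.9
scene area 647 bbox [231 160  23  34] cen [242.6 176.6] rect [33. 22.] 90.0
wrist [  255   121   132   227 26752] [317.9 229.5]
finger_force: 2.8
scene area 761 bbox [234 161  22  40] cen [244.5 180.6] rect [39. 21.] 90.0
wrist [  254   114   123   215 24005] [315.7 224. ]
finger_force: 0.1
scene area 642 bbox [239 174  21  38] cen [248.9 190.9] rect [37. 20.] 90.0
wrist [ 240  193  108  117 9626] [297.5 251. ]
```

```bash
python3 -m jog '{"gripper":[0.45,0.45],"xyz":[[0,0,0],[0,0,0]],"yaw":[0,0]}'
python3 -c 'from h import *;sb();tiltfit((90,40,20),(130,255,255),(150,100,200,170))'
```

```text
time_s: 37.25
eef_pos: [0.5191, -0.2759, 0.0881]
tcp_rot: [0.0, 0.864, 0.504, 0.0]
wrist_force: [-1.2, 0.1, 0.2]
gripper_width: 0.551
finger_force: 0.0
scene area 647 bbox [238 174  21  38] cen [248.1 190.9] rect [37. 20.] 90.0
wrist [ 258  193  106  126 9947] [310.3 258.3]
scene area 652 bbox [234 174  24  38] cen [245.8 190.7] rect [37.2 20.3] 81.6
[(np.float64(0.74), np.float64(1.2), np.float64(0.035), np.float64(-0.012), np.float64(0.0)), (np.float64(0.737), np.float64(1.1), np.float64(0.035), np.float64(-0.012), np.float64(0.0)), (np.float64(0.72), np.float64(1.0), np.float64(0.035), np.float64(-0.012), np.float64(0.0)), (np.float64(0.719), np.float64(1.3), np.float64(0.035), np.float64(-0.012), np.float64(0.0)), (np.float64(0.706), np.float64(1.2), np.float64(0.035), np.float64(-0.012), np.float64(0.004)), (np.float64(0.705), np.float64(0.9), np.float64(0.035), np.float64(-0.012), np.float64(0.0))]
```

Empty again: it slipped out. I'll let it settle and fit whether it stands or lies, using the scene and top views.

```bash
python3 -m jog '{"gripper":[0.3,0.3,0.3,0.3,0.3],"xyz":[[0,0,0],[0,0,0],[0,0,0],[0,0,-0.03],[0,0,-0.03]],"yaw":[0,0,0,0,0]}'|sed -n '2p'
cat >> h.py <<'E'
def pose(lo,hi,x0,views=("scene","top","wrist"),tcol=None):
    from scipy.optimize import minimize
    V=[]
    for n in views:
        d=get_image(n); m=cv2.inRange(cv2.cvtColor(d["image"],cv2.COLOR_BGR2HSV),lo,hi)
        P0=np.array([x0[0],x0[1],.04]); u=w2px(d,[P0])[0]; f=d["fx"]/((d["R"]@P0+d["t"])[2]); r=.13*f
        k=np.zeros_like(m); cv2.circle(k,tuple(u.astype(int)),int(r),255,-1); m&=k
        q,l,s,c=cv2.connectedComponentsWithStats(m)
        if q<2: print(n,"none"); continue
        j=1+np.argmax(s[1:,4]); m=(l==j).astype(np.uint8); print(n,"area",s[j,4],"c",c[j].round(0)); V.append((d,m,n))
    th=np.linspace(0,6.28,40)
    def iou(p):
        x,y,z,az,t=p; ax=np.array([np.cos(az)*np.cos(t),np.sin(az)*np.cos(t),-np.sin(t)]); s=np.array([-np.sin(az),np.cos(az),0]); u=np.cross(ax,s); J=[]
        for d,m,n in V:
            P=np.vstack([np.array([x,y,z])+ax*k+.026*(np.cos(th)[:,None]*s+np.sin(th)[:,None]*u) for k in(-.0425,.0425)])
            q=np.zeros_like(m); pts=(w2px(d,P)*16).round().astype(np.int32); cv2.fillConvexPoly(q,cv2.convexHull(pts),1,shift=4); J.append(np.sum(q&m)/max(1,np.sum(q|m)))
        return J
    for nm,z,t,azs in(("stand",.0425,np.pi/2,[0]),("lie",.026,0,np.arange(0,3.14,.39))):
        b=None
        for az in azs:
            if nm=="stand": f=lambda v:-np.mean(iou((v[0],v[1],z,0,t))); v0=[x0[0],x0[1]]
            else: f=lambda v:-np.mean(iou((v[0],v[1],z,v[2]*30,t))); v0=[x0[0],x0[1],az/30]
            sim=np.vstack([v0]+[np.array(v0)+e for e in .015*np.eye(len(v0))]); r=minimize(f,v0,method="Nelder-Mead",options=dict(initial_simplex=sim,xatol=2e-4,fatol=1e-3))
            if b is None or r.fun<b.fun:b=r
        v=b.x.copy(); 
        if len(v)>2:v[2]*=30
        print(nm,"score",-b.fun,v.round(4))
BL=((90,60,20),(130,255,255)); OR=((3,190,90),(20,255,255))
E
python3 -c 'from h import *
pose(*BL,(.535,-.24))'
```

```text
eef_pos: [0.5183, -0.2757, 0.148]
scene area 524 c [246. 190.]
top area 15 c [384. 223.]
wrist area 5477 c [306. 229.]
stand score 0.5151038978409916 [ 0.5202 -0.2644]
lie score 0.3901890134517854 [ 0.5124 -0.2831  4.2674]
```

```bash
python3 -m jog '{"gripper":[0.2,0.2,0.2,0.2,0.2],"xyz":[[0,0,-0.04],[0.045,0,0],[0.045,0,0],[0.045,0,0],[0.045,0,0]],"yaw":[0,0,0,0,0]}'|sed -n '2p'
python3 -m jog '{"gripper":[0.2,0.2,0.2],"xyz":[[0.03,-0.02,0],[0.03,-0.02,0],[0,0,0]],"yaw":[0,0,0]}'|sed -n '2p'
python3 -c 'from h import *
pose(*BL,(.52,-.264),("scene","top"));pose(*BL,(.52,-.264),("top",));pose(*OR,(.474,-.362),("scene","top"))'
```

```text
eef_pos: [0.6078, -0.1172, 0.187]
eef_pos: [0.6019, -0.0402, 0.186]
scene area 397 c [247. 191.]
top area 581 c [431. 225.]
stand score 0.6608162722036688 [ 0.5222 -0.2651]
lie score 0.47181349206349205 [ 0.5164 -0.2837  0.9196]
top area 581 c [431. 225.]
stand score 0.8594674556213018 [ 0.5239 -0.2651]
lie score 0.603950103950104 [ 0.5198 -0.2616  2.3399]
scene area 145 c [247. 168.]
top area 825 c [474. 246.]
stand score 0.365515873015873 [ 0.4713 -0.3614]
lie score 0.5090166621955945 [ 0.4743 -0.3644  0.9982]
```

The top view fits it standing upright at (0.524,-0.265), so it landed on its rim. I'll confirm that the closed bottom is on top from the brightness across the disc, then grasp it.

Run:
```python
from h import *
pose((90,40,20),(130,255,255),(.522,-.265),("scene","top"))
for n in("top","wrist"):
    d=get_image(n); h=cv2.cvtColor(d["image"],cv2.COLOR_BGR2HSV)
    for dx in np.arange(-.03,.031,.005):
        u=w2px(d,[[.523+dx*.5,-.265+dx*.87,.085]])[0].round().astype(int)
        if 0<=u[0]<640 and 0<=u[1]<480: print(n,round(dx,3),u,h[u[1],u[0]])
go([.523,-.265,.15],1.058-np.pi/2)
```

```text
scene area 598 c [248. 192.]
top area 599 c [431. 225.]
stand score 0.7938207997224391 [ 0.522 -0.265]
lie score 0.5850353374987196 [ 0.5147 -0.283   1.0569]
top -0.03 [446 228] [ 25  32 134]
top -0.025 [444 227] [103  82 153]
top -0.02 [442 226] [104 130 174]
top -0.015 [440 225] [105 127 173]
top -0.01 [438 224] [103 125 175]
top -0.005 [436 223] [103 128 173]
top 0.0 [434 222] [104 123 174]
top 0.005 [431 221] [104 128 174]
top 0.01 [429 219] [104 128 174]
top 0.015 [427 218] [104 128 175]
top 0.02 [425 217] [104 128 173]
top 0.025 [423 216] [ 98  29 107]
top 0.03 [421 215] [ 21  37 138]
wrist 0.01 [359 476] [139  78  26]
wrist 0.015 [360 471] [103  60  30]
wrist 0.02 [360 467] [83 44 23]
wrist 0.025 [360 462] [101  60  34]
wrist 0.03 [360 457] [133  78  23]
t 39.3 tcp [ 0.6024 -0.0485  0.1881] shift [-0.2275  0.038   0.0381] yaw -0.004 q7 -0.14 after-yaw shift [-0.2276  0.0371  0.0381]
```

The top is uniform, so the closed bottom is up and the tumbler stands mouth down. I'll grasp it upright.

```bash
python3 -m jog '{"gripper":[0,0,0,0,0],"xyz":[[-0.045,0.008,0],[-0.045,0.008,0],[-0.045,0.008,0],[-0.045,0.008,0],[-0.047,0.006,0]],"yaw":[0,0,0,0,0]}'|sed -n '2p'
python3 -m jog '{"gripper":[0,0,0],"xyz":[[0,0,0],[0,0,0.025],[0,0,0]],"yaw":[0,0,0]}'|sed -n '2p'
python3 - <<'E'
from h import *
pose((90,40,20),(130,255,255),(.522,-.265),("wrist",))
go([.5225,-.265,.042],1.058-np.pi/2)
E
```

```text
eef_pos: [0.523, -0.2654, 0.1882]
eef_pos: [0.522, -0.2629, 0.1609]
wrist area 5322 c [317. 243.]
stand score 0.951886961187623 [ 0.5203 -0.2652]
lie score 0.6658207559770268 [ 0.5124 -0.2798  1.0421]
t 40.15 tcp [ 0.5228 -0.2631  0.1621] shift [-0.0017  0.001   0.1201] yaw -0.003 q7 0.28 after-yaw shift [-0.0017  0.001   0.1201]
```

```bash
python3 -m jog '{"gripper":[0,0,0,0],"xyz":[[-0.003,-0.001,0.04],[0,0,0.04],[0,0,0.038],[0,0,0]],"yaw":[0,0,0,0]}'|sed -n '2p'
python3 -m jog '{"gripper":[1,1,1,1,1],"xyz":[[0,0,0],[0,0,0],[0,0,0],[0,0,0],[0,0,0]],"yaw":[0,0,0,0,0]}'|sed -n '6p'
python3 -m jog '{"gripper":[1,1,1,1,1],"xyz":[[0,0,0],[0,0,0],[0,0,-0.04],[0,0,-0.04],[0,0,-0.03]],"yaw":[0,0,0,0,0]}'|sed -n '2p;4,6p'
python3 - <<'E'
from h import *
go([.5757,-.165,.16]); d=get_image("scene"); h=cv2.cvtColor(d["image"],cv2.COLOR_BGR2HSV)
blob("scene",(90,40,20),(130,255,255),(150,60,200,170))
E
```

```text
eef_pos: [0.519, -0.2635, 0.0416]
finger_force: 0.0
eef_pos: [0.5214, -0.2662, 0.1569]
wrist_force: [0.5, 0.2, -0.6]
gripper_width: 0.557
finger_force: 30.0
t 41.55 tcp [ 0.5214 -0.2662  0.1569] shift [ 0.1148 -0.0026 -0.0032] yaw 0 q7 0.29 after-yaw shift [ 0.1148 -0.0026 -0.0032]
scene area 833 bbox [231 130  24  41] cen [242.8 150. ] rect [40.7 21.2] 85.2
```

```bash
python3 -m jog '{"gripper":[1,1,1,1,1],"xyz":[[0.038,-0.001,0],[0.038,-0.001,0],[0.037,0,0],[0,0,0],[0,0,0.03]],"yaw":[0,0,0,0,0]}'|sed -n '2p'
python3 -m jog '{"gripper":[1],"xyz":[[0,0,0]],"yaw":[0]}'|sed -n '2p'
python3 - <<'E'
from h import *
go([.5757,-.165,.052])
pose((90,40,20),(130,255,255),(.5757,-.165),("wrist",))
E
```

```text
eef_pos: [0.5779, -0.1657, 0.1265]
eef_pos: [0.5722, -0.1653, 0.1213]
t 42.25 tcp [ 0.5722 -0.1653  0.1213] shift [0.0021 0.0034 0.0693] yaw 0 q7 0.13 after-yaw shift [0.0021 0.0034 0.0693]
wrist area 14646 c [315. 299.]
stand score 0.5592653284173154 [ 0.561  -0.1945]
lie score 0.6194756554307116 [ 0.5603 -0.2017  1.5215]
```

```bash
python3 -m jog '{"gripper":[1,1,1],"xyz":[[0.001,0.002,0.025],[0,0,0.015],[0,0,0]],"yaw":[0,0,0]}'|sed -n '2p;4p'
python3 -m jog '{"gripper":[1,1],"xyz":[[0,0,0.01],[0,0,0.01]],"yaw":[0,0]}'|sed -n '2p;4p'
python3 -m jog '{"gripper":[1,1],"xyz":[[0,0,0.006],[0,0,0]],"yaw":[0,0]}'|sed -n '2p;4p'
```

```text
eef_pos: [0.5758, -0.1665, 0.0834]
wrist_force: [-0.3, -0.7, -1.5]
eef_pos: [0.5781, -0.1668, 0.0654]
wrist_force: [0.1, -0.2, -0.8]
eef_pos: [0.5769, -0.1663, 0.0583]
wrist_force: [-0.3, -0.2, -0.0]
```

```bash
python3 -m jog '{"gripper":[1,1],"xyz":[[0,0,0.005],[0,0,0]],"yaw":[0,0]}'|sed -n '2p;4p'
python3 -m jog '{"gripper":[0.3,0.3,0.3,0.3],"xyz":[[0,0,0.002],[0,0,0],[0,0,0],[0,0,0]],"yaw":[0,0,0,0]}'|sed -n '2p;4,6p'
python3 -m jog '{"gripper":[0.3,0.3,0.3,0.3,0.3],"xyz":[[0,0,-0.04],[0,0,-0.04],[0,0,-0.04],[0,0,-0.02],[0,0,0]],"yaw":[0,0,0,0,0]}'|sed -n '2p;4,6p'
python3 - <<'E'
from h import *
blob("scene",(90,40,20),(130,255,255),(190,130,120,130)); d=get_image("scene")
th=np.linspace(0,6.28,40)
for z0 in(.008,.02):
    P=np.vstack([[.5757+.026*np.cos(t),-.165+.026*np.sin(t),z] for z in(z0,z0+.085) for t in th]); p=w2px(d,P); print(z0,p.min(0).round(1),p.max(0).round(1))
# next: orange
go([.4741-.0163,-.362-.0292,.2],1.058-np.pi/2)
E
```

```text
eef_pos: [0.5777, -0.1666, 0.0541]
wrist_force: [-0.0, -0.8, -0.2]
eef_pos: [0.5776, -0.1664, 0.0522]
wrist_force: [0.5, 0.9, 0.1]
gripper_width: 0.697
finger_force: 0.0
eef_pos: [0.5793, -0.1672, 0.1954]
wrist_force: [0.2, 0.2, -0.2]
gripper_width: 0.699
finger_force: 0.0
scene area 884 bbox [234 193  25  43] cen [246.6 213.4] rect [42.3 22.5] 84.3
0.008 [235.2 192.8] [260.5 236.4]
0.02 [234.7 188.1] [260.2 232. ]
t 44.2 tcp [ 0.5773 -0.166   0.1918] shift [-0.2548  0.0068 -0.0084] yaw -0.002 q7 0.07 after-yaw shift [-0.2548  0.0063 -0.0084]
```

The blue tumbler's silhouette (193–236) matches rim-on-board (192.8–236.4), so it is placed. The orange one is next, the same way: grip near its closed end, lift, let it tilt, and set it standing.

```bash
python3 -m jog '{"gripper":[0,0,0,0,0],"xyz":[[-0.045,0.001,0],[-0.045,0.001,0],[-0.045,0.001,0],[-0.045,0.001,0],[-0.045,0.001,0]],"yaw":[0,0,0,0,0]}'|sed -n '2p'
python3 -m jog '{"gripper":[0,0,0,0],"xyz":[[-0.03,0.001,0],[0,0,0.04],[0,0,0.04],[0,0,0]],"yaw":[0,0,0,0]}'|sed -n '2p'
python3 - <<'E'
from h import *
d=get_image("wrist"); m=cv2.inRange(cv2.cvtColor(d["image"],cv2.COLOR_BGR2HSV),(3,190,90),(20,255,255)); n,l,s,c=cv2.connectedComponentsWithStats(m)
for k in np.argsort(-s[1:,4])[:3]+1: print(s[k],c[k].round(0))
c0=np.array([.4741,-.362]);a=np.array([.49,.871]); print("pred center/mouth top",w2px(d,[[*c0,.0645],[*(c0+.0425*a),.0645]]))
go([*(c0-.0335*a),.024],1.058-np.pi/2)
E
```

```text
eef_pos: [0.4693, -0.3653, 0.1902]
eef_pos: [0.4533, -0.3881, 0.1058]
[  283   130    85   148 11637] [324. 201.]
[ 134  399   58   51 1756] [163. 423.]
[578 405   3   2   4] [579. 406.]
pred center/mouth top [[328.04708243 208.55935896]
 [328.57058334 129.95675688]]
t 45.15 tcp [ 0.4548 -0.3897  0.1088] shift [0.0001 0.0038 0.0848] yaw -0.003 q7 0.58 after-yaw shift [0.0001 0.0038 0.0848]
```

```bash
python3 -m jog '{"gripper":[0,0,0,0.45,0.45],"xyz":[[0.001,0.002,0.04],[0,0,0.042],[0,0,0],[0,0,0],[0,0,0]],"yaw":[0,0,0,0,0]}'|sed -n '2p'
python3 -m jog '{"gripper":[0.45,0.45,0.45,0.45,0.45],"xyz":[[0,0,0],[0,0,0],[0,0,0],[0,0,0],[0,0,0]],"yaw":[0,0,0,0,0]}'|sed -n '2p;4,6p'
python3 -m jog '{"gripper":[0.45,0.45,0.45,0.45],"xyz":[[0,0,-0.04],[0,0,-0.04],[0,0,-0.04],[0,0,0]],"yaw":[0,0,0,0]}'|sed -n '2p;5,6p'
python3 -c 'from h import *;go([.520,-.276,.09])'
```

```text
eef_pos: [0.4607, -0.3929, 0.0328]
eef_pos: [0.4572, -0.3904, 0.0307]
wrist_force: [-6.5, 3.1, 8.7]
gripper_width: 0.563
finger_force: 30.0
eef_pos: [0.4616, -0.3941, 0.1556]
gripper_width: 0.561
finger_force: 30.0
t 46.55 tcp [ 0.4616 -0.3941  0.1556] shift [ 0.1316 -0.0081  0.0655] yaw 0 q7 0.55 after-yaw shift [ 0.1316 -0.0081  0.0655]
```

```bash
python3 -m jog '{"gripper":[0.45,0.45,0.45,0.45,0.45],"xyz":[[0.04,-0.002,0],[0.045,-0.003,0],[0.045,-0.003,0.02],[0,0,0.02],[0,0,0.02]],"yaw":[0,0,0,0,0]}'|sed -n '2p'
python3 -m jog '{"gripper":[0.434,0.43,0.4285,0.4285],"xyz":[[0,0,0],[0,0,0],[0,0,0],[0,0,0]],"yaw":[0,0,0,0]}'|sed -n '2p;6p'
python3 - <<'E'
from h import *
S="(3,190,90),(20,255,255)"
for _ in range(1): blob("scene",(3,190,90),(20,255,255),(190,100,120,130))
E
```

```text
eef_pos: [0.5174, -0.2717, 0.0888]
eef_pos: [0.5168, -0.2751, 0.0911]
finger_force: 5.7
scene area 771 bbox [190 103  44  38] cen [204.9 117.6] rect [31.5 49.7] 60.8
```

```bash
cat >> h.py <<'E'
def ob():
    blob("scene",(3,200,100),(20,255,255),(222,150,60,70))
    d=get_image("wrist"); m=cv2.inRange(cv2.cvtColor(d["image"],cv2.COLOR_BGR2HSV),(3,190,90),(20,255,255)); m[:,:230]=0;m[:,410:]=0; n,l,s,c=cv2.connectedComponentsWithStats(m); k=1+np.argmax(s[1:,4]); print("wrist",s[k],c[k].round(1))
E
python3 -c 'from h import *;ob()'
python3 -m jog '{"gripper":[0.4275,0.4275,0.4275],"xyz":[[0,0,0],[0,0,0],[0,0,0]],"yaw":[0,0,0]}'|sed -n '6p'
python3 -c 'from h import *;ob()'
python3 -m jog '{"gripper":[0.427,0.427,0.427],"xyz":[[0,0,0],[0,0,0],[0,0,0]],"yaw":[0,0,0]}'|sed -n '6p'
python3 -c 'from h import *;ob()'
```

```text
scene area 308 bbox [236 162  18  30] cen [244.6 174.3] rect [29. 17.] 90.0
wrist [  253   122   125   220 25009] [315.1 227.3]
finger_force: 4.5
scene area 306 bbox [236 162  18  30] cen [244.8 174.7] rect [29.3 16.8] 87.3
wrist [  253   122   125   220 25011] [315.1 227.2]
finger_force: 3.9
scene area 289 bbox [236 162  18  30] cen [244.7 174.4] rect [29. 17.] 90.0
wrist [  253   122   125   220 25015] [315.1 227.2]
```

```bash
python3 -m jog '{"gripper":[0.4264,0.4264,0.4264],"xyz":[[0,0,0],[0,0,0],[0,0,0]],"yaw":[0,0,0]}'|sed -n '6p'
python3 -c 'from h import *;ob()'
python3 -m jog '{"gripper":[0.426,0.426,0.426],"xyz":[[0,0,0],[0,0,0],[0,0,0]],"yaw":[0,0,0]}'|sed -n '6p'
python3 -c 'from h import *;ob()'
python3 -m jog '{"gripper":[0.4257,0.4257,0.4257],"xyz":[[0,0,0],[0,0,0],[0,0,0]],"yaw":[0,0,0]}'|sed -n '6p'
python3 -c 'from h import *;ob()'
```

```text
finger_force: 3.3
scene area 295 bbox [236 162  17  30] cen [244.4 174.3] rect [29. 16.] 90.0
wrist [  253   122   125   220 24998] [315.2 227.2]
finger_force: 2.9
scene area 311 bbox [236 162  18  30] cen [244.6 174.4] rect [16.7 29.1] 3.6
wrist [  253   122   125   220 24996] [315.1 227.2]
finger_force: 2.6
scene area 296 bbox [236 162  18  31] cen [245.  174.6] rect [30. 17.] 90.0
wrist [  253   122   125   220 24994] [315.1 227.1]
```

```bash
python3 -m jog '{"gripper":[0.4254,0.4254,0.4254],"xyz":[[0,0,0],[0,0,0],[0,0,0]],"yaw":[0,0,0]}'|sed -n '6p'
python3 -c 'from h import *;ob()'
python3 -m jog '{"gripper":[0.4251,0.4251,0.4251],"xyz":[[0,0,0],[0,0,0],[0,0,0]],"yaw":[0,0,0]}'|sed -n '6p'
python3 -c 'from h import *;ob()'
python3 -m jog '{"gripper":[0.4249,0.4249,0.4249],"xyz":[[0,0,0],[0,0,0],[0,0,0]],"yaw":[0,0,0]}'|sed -n '6p'
python3 -c 'from h import *;ob()'
```

```text
finger_force: 2.3
scene area 298 bbox [236 162  17  31] cen [244.7 174.7] rect [30. 16.] 90.0
wrist [  253   122   125   220 24992] [315.1 227.1]
finger_force: 2.1
scene area 437 bbox [236 164  19  30] cen [244.4 177.9] rect [28.6 18.2] 86.6
wrist [  257   134   117   196 19098] [315.6 237.4]
finger_force: 1.8
scene area 400 bbox [236 166  19  28] cen [244.7 178.6] rect [26.8 17.4] 87.3
wrist [  256   140   118   194 18603] [315.5 242.2]
```

```bash
python3 -m jog '{"gripper":[0.4248,0.4248],"xyz":[[0,0,0],[0,0,0]],"yaw":[0,0]}'|sed -n '6p'
python3 -c 'from h import *;ob()'
python3 -m jog '{"gripper":[0.4247,0.4247],"xyz":[[0,0,0],[0,0,0]],"yaw":[0,0]}'|sed -n '6p'
python3 -c 'from h import *;ob()'
python3 -m jog '{"gripper":[0.4246,0.4246],"xyz":[[0,0,0],[0,0,0]],"yaw":[0,0]}'|sed -n '6p'
python3 - <<'E'
from h import *
ob()
# wrist silhouette predictions vs tilt
d=get_image("wrist"); o=bot.get_obs(); g=o["eef_pos"]+[0,0,.0075]; R=toolR(); th=np.linspace(0,6.28,60)
for t in np.arange(0,1.6,.2):
    ax=R[:,0]*np.cos(t)-np.array([0,0,np.sin(t)]); s=R[:,1]; u=np.cross(ax,s)
    p=w2px(d,np.vstack([g+ax*k+.026*(np.cos(th)[:,None]*s+np.sin(th)[:,None]*u) for k in(.034-.0425,.034+.0425)])); print(round(t,1),p.min(0).round(),(p.max(0)-p.min(0)).round(),round(cv2.contourArea(cv2.convexHull(p.astype(np.float32)))))
E
```

```text
finger_force: 1.7
scene area 412 bbox [236 166  19  28] cen [244.6 178.7] rect [27. 18.] 90.0
wrist [  256   140   118   194 18595] [315.5 242.2]
finger_force: 1.7
scene area 406 bbox [236 166  19  28] cen [244.6 178.7] rect [26.8 17.6] 87.1
wrist [  256   140   118   194 18596] [315.6 242.3]
finger_force: 1.6
scene area 404 bbox [236 166  19  28] cen [244.6 178.5] rect [18. 27.] 0.0
wrist [  256   140   118   194 18590] [315.6 242.3]
0.0 [255. 121.] [129. 223.] 26128
0.2 [260. 113.] [117. 220.] 24804
0.4 [261. 115.] [115. 206.] 22319
0.6 [260. 123.] [116. 201.] 20719
0.8 [260. 136.] [117. 197.] 19437
1.0 [260. 153.] [118. 189.] 17982
1.2 [259. 172.] [118. 177.] 16397
1.4 [259. 193.] [119. 162.] 14707
```

The wrist silhouette fits a tilt of 0.88 rad (50°), steady and without slipping. I'll tighten the grip and erect it by pushing its front rim sideways on the nearest peg, which at this tilt gives about a 40 mm lever.

```bash
python3 -m jog '{"gripper":[0.43,0.44,0.44],"xyz":[[0,0,0],[0,0,0],[0,0,-0.02]],"yaw":[0,0,0]}'|sed -n '6p'
python3 - <<'E'
from h import *
ob(); a=np.array([.49,.871]); p=np.array([.479,-.142]); go([*(p-.104*a),.0825])
E
```

```text
finger_force: 27.4
scene area 514 bbox [236 160  20  34] cen [245.2 175.5] rect [33. 19.] 90.0
wrist [  256   139   118   194 18681] [315.5 241.6]
t 52.15 tcp [ 0.5176 -0.2753  0.1117] shift [-0.0069 -0.0991  0.0289] yaw 0 q7 0.36 after-yaw shift [-0.0069 -0.0991  0.0289]
```

```bash
python3 -m jog '{"gripper":[0.44,0.44,0.44,0.44,0.44],"xyz":[[-0.002,-0.033,0],[-0.002,-0.033,0],[-0.003,-0.033,0],[0,0,0.028],[0,0,0]],"yaw":[0,0,0,0,0]}'|sed -n '2p'
python3 - <<'E'
from h import *
a=np.array([.49,.871]); p=np.array([.479,-.142]); go([*(p-.104*a),.0825]);go([*(p-.04*a),.0825])
E
```

```text
eef_pos: [0.4249, -0.2301, 0.0802]
t 52.65 tcp [ 0.4249 -0.2301  0.0802] shift [-0.0006  0.0039 -0.0023] yaw 0 q7 0.4 after-yaw shift [-0.0006  0.0039 -0.0023]
t 52.65 tcp [ 0.4249 -0.2301  0.0802] shift [ 0.0634  0.0038 -0.0023] yaw 0 q7 0.4 after-yaw shift [ 0.0634  0.0038 -0.0023]
```

```bash
python3 -m jog '{"gripper":[0.435,0.435,0.435,0.435],"xyz":[[0,0.003,-0.002],[0.01,0,0],[0.008,0,0],[0.006,0,0]],"yaw":[0,0,0,0]}'|sed -n '2p;4p;6p'
python3 -m jog '{"gripper":[0.435,0.435,0.435,0.435],"xyz":[[0.005,0,0],[0.005,0,0],[0.005,0,0],[0,0,0]],"yaw":[0,0,0,0]}'|sed -n '2p;4p;6p'
python3 - <<'E'
from h import *
ob(); go([.479-.04*.49,-.142-.04*.871,.0825])
E
```

```text
eef_pos: [0.4411, -0.2158, 0.085]
wrist_force: [-9.9, -15.6, 8.5]
finger_force: 16.2
eef_pos: [0.4491, -0.2067, 0.0863]
wrist_force: [-7.1, -15.8, 10.2]
finger_force: 12.0
scene area 101 bbox [275 169   7  26] cen [279.2 179.7] rect [25.  6.] 90.0
wrist [  258   163   116   195 18519] [314.3 265.7]
t 53.55 tcp [ 0.4491 -0.2067  0.0862] shift [ 0.0311 -0.0058  0.0034] yaw 0 q7 0.32 after-yaw shift [ 0.0311 -0.0058  0.0034]
```

```bash
cat >> h.py <<'E'
def wfit(lo=(3,190,90),hi=(20,255,255)):
    from scipy.optimize import minimize
    d=get_image("wrist"); m=cv2.inRange(cv2.cvtColor(d["image"],cv2.COLOR_BGR2HSV),lo,hi); m[:,:230]=0;m[:,410:]=0; n,l,s_,c=cv2.connectedComponentsWithStats(m); k=1+np.argmax(s_[1:,4]); m=(l==k).astype(np.uint8)
    ymax=s_[k][1]+s_[k][3]; R=toolR(); g0=bot.get_obs()["eef_pos"]; th=np.linspace(0,6.28,60)
    def f(v):
        t,off,dz=v[0],v[1],v[2]; ax=R[:,0]*np.cos(t)-np.array([0,0,np.sin(t)]); s=R[:,1]; u=np.cross(ax,s); g=g0+[0,0,dz]+v[3]*s
        p=w2px(d,np.vstack([g+ax*k+.026*(np.cos(th)[:,None]*s+np.sin(th)[:,None]*u) for k in(off-.0425,off+.0425)])); q=np.zeros_like(m); cv2.fillConvexPoly(q,cv2.convexHull((p*16).round().astype(np.int32)),1,shift=4)
        return -np.sum(q&m)/np.sum(q|m)
    b=min((minimize(f,[t,.034,.0075,0],method="Nelder-Mead",options=dict(initial_simplex=np.array([[t,.034,.0075,0],[t+.2,.034,.0075,0],[t,.042,.0075,0],[t,.034,.018,0],[t,.034,.0075,.004]]),xatol=1e-3,fatol=1e-4)) for t in(.6,1.,1.4)),key=lambda r:r.fun)
    print("wfit iou",round(-b.fun,3),"tilt,off,dz,lat",b.x.round(4))
E
python3 -c 'from h import *;wfit()'
python3 -m jog '{"gripper":[0.435,0.435,0.435],"xyz":[[0.005,0,0.003],[0.005,0,0],[0,0,0]],"yaw":[0,0,0]}'|sed -n '2p;4p;6p'
python3 -c 'from h import *;wfit()'
```

```text
wfit iou -0.0 tilt,off,dz,lat [-2.3242  0.0832  0.026   0.0289]
eef_pos: [0.4546, -0.1894, 0.0813]
wrist_force: [-0.1, 0.4, -1.6]
finger_force: 0.1
wfit iou -0.0 tilt,off,dz,lat [-1.8264  0.0516  0.0887  0.0038]h.py:83: RuntimeWarning: overflow encountered in scalar negative
  return -np.sum(q&m)/np.sum(q|m)
h.py:83: RuntimeWarning: overflow encountered in scalar negative
  return -np.sum(q&m)/np.sum(q|m)
```

It slipped out under the push. I'll lift clear and find how it landed.

```bash
sed -i 's/return -np.sum(q&m)\/np.sum(q|m)/return -float(np.sum(q\&m))\/float(np.sum(q|m))/' h.py
python3 -m jog '{"gripper":[0.2,0.2,0.2,0.2,0.2],"xyz":[[0,0,0],[0,0,0],[0,0,-0.04],[0,0,-0.04],[0,0,-0.04]],"yaw":[0,0,0,0,0]}'|sed -n '2p'
python3 -m jog '{"gripper":[0.2,0.2,0.2,0.2,0.2],"xyz":[[0.045,0,0],[0.045,0,0],[0.045,0,0],[0.04,0,0],[0,0,0]],"yaw":[0,0,0,0,0]}'|sed -n '2p'
python3 -c 'from h import *
pose(*OR,(.45,-.22),("scene","top"));pose(*OR,(.45,-.22),("top",));pose((90,40,20),(130,255,255),(.5757,-.165),("scene","top"))'
```

```text
eef_pos: [0.453, -0.1905, 0.2021]
eef_pos: [0.5419, -0.0319, 0.2005]
scene area 177 c [292. 153.]
top area 492 c [427. 211.]
stand score 0.0 [ 0.45 -0.22]
lie score 0.0 [ 0.45 -0.22  0.  ]
top area 385 c [427. 209.]
stand score 0.0 [ 0.45 -0.22]
lie score 0.0 [ 0.45 -0.22  0.  ]
scene area 855 c [247. 213.]
top area 526 c [386. 201.]
stand score 0.7773007569927621 [ 0.5778 -0.1683]
lie score 0.562628404355023 [ 0.572  -0.1852  1.0302]
```

```bash
python3 -m jog '{"gripper":[0.2,0.2,0.2,0.2,0.2],"xyz":[[0,0,0],[0,0,0],[0,0,0],[0,0,0],[0,0,0]],"yaw":[0,0,0,0,0]}'|sed -n '2p'
python3 - <<'E'
from h import *
for n,box in(("top",(395,150,120,150)),("scene",(150,130,200,120))):
    d=get_image(n); x,y,w,h=box; m=np.zeros((480,640),np.uint8); m[y:y+h,x:x+w]=cv2.inRange(cv2.cvtColor(d["image"],cv2.COLOR_BGR2HSV)[y:y+h,x:x+w],(3,150,60),(20,255,255)); q,l,s,c=cv2.connectedComponentsWithStats(m)
    for k in np.argsort(-s[1:,4])[:4]+1: print(n,s[k],c[k].round(0),px2w(d,[c[k]],.026).round(3))
pose((3,150,60),(20,255,255),(.555,-.25),("top",))
E
```

```text
eef_pos: [0.5398, -0.0383, 0.2011]
top [415 165  41  28 820] [435. 179.] [[ 0.638 -0.286]]
top [395 155   6  19  80] [397. 163.] [[ 0.679 -0.199]]
scene [150 130  81  23 948] [177. 137.] [[ 0.5  -0.77]]
scene [187 193  26  35 514] [198. 207.] [[ 0.639 -0.303]]
scene [282 146  20  17 226] [292. 154.] [[ 0.272 -0.445]]
scene [314 203  27  12 191] [327. 209.] [[ 0.387 -0.114]]
top area 825 c [436. 175.]
stand score 0.0 [ 0.555 -0.25 ]
lie score 0.0 [ 0.555 -0.25   0.   ]
```

The orange tumbler is rolling slowly away along +x. The arm can't get ahead of it, so I'll let it stop and then measure.

```bash
python3 -m jog '{"gripper":[0.2,0.2,0.2,0.2,0.2],"xyz":[[0,0,0],[0,0,0],[0,0,0],[0,0,0],[0,0,0]],"yaw":[0,0,0,0,0]}'|sed -n '2p'
python3 -m jog '{"gripper":[0.2,0.2,0.2,0.2,0.2],"xyz":[[0,0,0],[0,0,0],[0,0,0],[0,0,0],[0,0,0]],"yaw":[0,0,0,0,0]}'|sed -n '1p'
python3 - <<'E'
from h import *
for r in range(2):
    d=get_image("top"); x,y,w,h=395,100,120,150; m=np.zeros((480,640),np.uint8); m[y:y+h,x:x+w]=cv2.inRange(cv2.cvtColor(d["image"],cv2.COLOR_BGR2HSV)[y:y+h,x:x+w],(3,150,60),(20,255,255)); q,l,s,c=cv2.connectedComponentsWithStats(m)
    k=1+np.argmax(s[1:,4]); print(s[k],c[k].round(1),px2w(d,[c[k]],.026).round(3))
c0=px2w(d,[c[k]],.026)[0]; pose((3,150,60),(20,255,255),tuple(c0),("top",)); pose((3,150,60),(20,255,255),tuple(c0),("scene","top"))
# cream jar: template match old vs now
o=cv2.imread("pics/top0.png"); T=o[140:168,434:462]; g=get_image("top")["image"]; r=cv2.matchTemplate(g[110:200,404:492],T,cv2.TM_CCOEFF_NORMED); print("cream shift",np.array(cv2.minMaxLoc(r)[3])-[30,30],cv2.minMaxLoc(r)[1])
E
```

```text
eef_pos: [0.5398, -0.0382, 0.201]
time_s: 56.85
[417 157  40  29 817] [436.5 171.3] [[ 0.656 -0.29 ]]
[417 157  40  29 818] [436.5 171.3] [[ 0.656 -0.29 ]]
top area 818 c [436. 171.]
stand score 0.5153313550939663 [ 0.6482 -0.282 ]
lie score 0.9048672566371682 [ 0.655  -0.2897  1.2859]
scene area 572 c [192. 210.]
top area 819 c [436. 171.]
stand score 0.5519198681635595 [ 0.657  -0.2803]
lie score 0.827306978900997 [ 0.6561 -0.2902  1.2384]
cream shift [0 0] 0.5009846091270447
```

It stopped at (0.6555,-0.290), azimuth about 1.27, next to the cream jar, which hasn't measurably moved. I'll pick it up on its mouth side, away from the jar, and put it back in its rack slot. The first peg push jammed on friction, so the retry will raise the tool while pushing, and friction will then help.

```bash
python3 -m jog '{"gripper":[0,0,0,0,0],"xyz":[[0,0,0],[0,0,0],[-0.035,0.037,0],[-0.035,0.037,0],[-0.035,0.037,0]],"yaw":[-0.15,-0.06,0,0,0]}'|sed -n '2p'
python3 -m jog '{"gripper":[0,0,0,0,0],"xyz":[[-0.035,0.037,0],[-0.035,0.037,0],[0,0,0.04],[0,0,0.04],[0,0,0]],"yaw":[0,0,0,0,0]}'|sed -n '2p'
python3 - <<'E'
from h import *
go([.6645,-.2614,.014],1.27-np.pi/2)
pose((3,150,60),(20,255,255),(.6555,-.29),("wrist",))
E
```

```text
eef_pos: [0.6138, -0.17, 0.2011]
eef_pos: [0.6578, -0.2551, 0.1148]
t 58.15 tcp [ 0.6578 -0.2551  0.1148] shift [-0.004   0.0094  0.1007] yaw -0.005 q7 0.41 after-yaw shift [-0.0041  0.0093  0.1007]
wrist area 8974 c [328. 290.]
stand score 0.7552384753542207 [ 0.656 -0.283]
lie score 0.9399811459097098 [ 0.654  -0.2894  4.4384]
```

```bash
python3 -m jog '{"gripper":[0,0,0,0,0],"xyz":[[-0.003,0.006,0],[0,0,0.035],[0,0,0.035],[0,0,0.028],[0,0,0]],"yaw":[-0.02,0,0,0,0]}'|sed -n '2p;4p'
python3 -m jog '{"gripper":[0.46,0.46,0.46,0.46,0.46],"xyz":[[0,0,0],[0,0,0],[0,0,0],[0,0,0],[0,0,0]],"yaw":[0,0,0,0,0]}'|sed -n '2p;6p'
python3 -m jog '{"gripper":[0.46,0.46,0.46,0.46,0.46],"xyz":[[0,0,0],[0,0,0],[0,0,-0.04],[0,0,-0.04],[0,0,-0.03]],"yaw":[0,0,0,0,0]}'|sed -n '2p;6p'
python3 - <<'E'
from h import *
a=np.array([.49,.871]); c=np.array([.4741,-.362])
go([*(c+.030*a),.14],1.058-np.pi/2)
E
```

```text
eef_pos: [0.6657, -0.2604, 0.0217]
wrist_force: [-0.3, 0.1, 0.2]
eef_pos: [0.6663, -0.261, 0.0239]
finger_force: 0.6
eef_pos: [0.6667, -0.262, 0.1351]
finger_force: 29.9
t 59.7 tcp [ 0.6667 -0.262   0.1351] shift [-0.121  -0.1499 -0.0051] yaw 0.228 q7 0.42 after-yaw shift [-0.1517 -0.1188 -0.0051]
```

```bash
python3 -m jog '{"gripper":[0.46,0.46,0.46,0.46,0.46],"xyz":[[0,0,0],[0,0,0],[-0.038,-0.03,0],[-0.038,-0.03,0],[-0.038,-0.03,0]],"yaw":[0.14,0.09,0,0,0]}'|sed -n '2p'
python3 -m jog '{"gripper":[0.46,0.46,0.46,0.46],"xyz":[[-0.036,-0.028,0],[0,0,0.03],[0,0,0.02],[0,0,0]],"yaw":[0,0,0,0]}'|sed -n '2p;6p'
python3 - <<'E'
from h import *
a=np.array([.49,.871]); c=np.array([.4741,-.362])
go([*(c+.030*a),.0375],1.058-np.pi/2)
E
```

```text
eef_pos: [0.5301, -0.3167, 0.1326]
eef_pos: [0.4879, -0.3327, 0.0808]
finger_force: 29.9
t 60.6 tcp [ 0.4879 -0.3327  0.0808] shift [-0.0023  0.0025  0.0432] yaw -0.003 q7 0.52 after-yaw shift [-0.0023  0.0025  0.0432]
```

```bash
python3 -m jog '{"gripper":[0.46,0.46,0.46],"xyz":[[-0.002,0.001,0.025],[0,0,0.015],[0,0,0]],"yaw":[0,0,0]}'|sed -n '2p;4p'
python3 -m jog '{"gripper":[0.3,0,0,0,0],"xyz":[[0,0,0.003],[0,0,0],[0,0,0],[0,0,0],[0,0,0]],"yaw":[0,0,0,0,0]}'|sed -n '2p;5p'
python3 -m jog '{"gripper":[0,0,0,0,0],"xyz":[[0,0,-0.04],[0,0,-0.03],[-0.035,0,0],[0,0,0],[0,0,0]],"yaw":[0,0,0,0,0]}'|sed -n '2p;5p'
python3 - <<'E'
from h import *
pose((3,150,60),(20,255,255),(.4741,-.362),("wrist",))
a=np.array([.49,.871]); c=np.array([.4741,-.362])
go([*(c-.034*a),.028],1.058-np.pi/2)
E
```

```text
eef_pos: [0.4887, -0.3351, 0.0416]
wrist_force: [-0.1, -0.1, -1.1]
eef_pos: [0.4898, -0.336, 0.0405]
gripper_width: 0.975
eef_pos: [0.4718, -0.3669, 0.1103]
gripper_width: 1.0
wrist area 10750 c [313. 242.]
stand score 0.6665805340223945 [ 0.4703 -0.3646]
lie score 0.9658604651162791 [ 0.4714 -0.3622  1.0506]
t 61.95 tcp [ 0.4722 -0.366   0.1099] shift [-0.0297 -0.0002  0.0818] yaw -0.003 q7 0.55 after-yaw shift [-0.0297 -0.0003  0.0818]
```

The orange tumbler is back in its slot. I'll regrip its closed end and carry it in front of the nearest peg.

```bash
python3 -m jog '{"gripper":[0,0,0,0,0],"xyz":[[-0.029,0,0],[0,0,0.04],[0,0,0.04],[0,0,0],[0,0,0]],"yaw":[0,0,0,0,0]}'|sed -n '2p;4p'
python3 -m jog '{"gripper":[0.45,0.45,0.45,0.45,0.45],"xyz":[[0,0,0],[0,0,0],[0,0,0],[0,0,0],[0,0,0]],"yaw":[0,0,0,0,0]}'|sed -n '2p;6p'
python3 -m jog '{"gripper":[0.45,0.45,0.45,0.45,0.45],"xyz":[[0,0,0],[0,0,0],[0,0,-0.04],[0,0,-0.04],[0,0,-0.03]],"yaw":[0,0,0,0,0]}'|sed -n '2p;6p'
python3 - <<'E'
from h import *
a=np.array([.49,.871]); p=np.array([.479,-.142]); go([*(p-.108*a),.093])
E
```

```text
eef_pos: [0.458, -0.3911, 0.0298]
wrist_force: [-0.4, -0.7, -0.4]
eef_pos: [0.4578, -0.3914, 0.0305]
finger_force: 4.0
eef_pos: [0.4581, -0.3922, 0.1421]
finger_force: 30.0
t 63.45 tcp [ 0.4581 -0.3922  0.1421] shift [ 0.1201 -0.105   0.0489] yaw 0 q7 0.58 after-yaw shift [ 0.1201 -0.105   0.0489]
```

```bash
python3 -m jog '{"gripper":[0.45,0.45,0.45,0.45,0.45],"xyz":[[0.03,-0.026,0],[0.03,-0.026,0],[0.03,-0.026,0],[0.03,-0.026,0],[0,0,0.024]],"yaw":[0,0,0,0,0]}'|sed -n '2p'
python3 -m jog '{"gripper":[0.434,0.43,0.427,0.426,0.4254],"xyz":[[0,0,0.022],[0,0,0],[0,0,0],[0,0,0],[0,0,0]],"yaw":[0,0,0,0,0]}'|sed -n '2p;6p'
python3 -c 'from h import *;wfit()'
python3 -m jog '{"gripper":[0.4252,0.4251,0.4251,0.425],"xyz":[[0,0,0],[0,0,0],[0,0,0],[0,0,0]],"yaw":[0,0,0,0]}'|sed -n '2p;6p'
python3 -c 'from h import *;wfit()'
```

```text
eef_pos: [0.4286, -0.2297, 0.1171]
eef_pos: [0.4271, -0.2367, 0.0949]
finger_force: 2.3
wfit iou 0.989 tilt,off,dz,lat [ 0.0897  0.0336  0.0047 -0.0013]
eef_pos: [0.4266, -0.236, 0.0941]
finger_force: 2.2
wfit iou 0.987 tilt,off,dz,lat [ 0.7698  0.0349  0.0049 -0.0014]
```

The fit gives a tilt of 0.77 rad with the grip secure. I'll tighten, lower and advance to contact, then follow the arc, rising while moving forward.

```bash
python3 -m jog '{"gripper":[0.45,0.45,0.45,0.45,0.45],"xyz":[[0,0,0],[0,0,0.013],[0.009,0,0],[0.008,0,0],[0,0,0]],"yaw":[0,0,0,0,0]}'|sed -n '2p;4p;6p'
python3 -m jog '{"gripper":[0.45,0.45,0.45,0.45],"xyz":[[0.005,0,-0.003],[0.004,0,-0.007],[0.004,0,-0.008],[0,0,0]],"yaw":[0,0,0,0]}'|sed -n '2p;4p;6p'
python3 - <<'E'
from h import *
wfit(); go([.479-.04*.49,-.142-.04*.871,.12])
E
```

```text
eef_pos: [0.4357, -0.2198, 0.0808]
wrist_force: [0.3, -0.3, -0.8]
finger_force: 30.0
eef_pos: [0.4416, -0.2101, 0.1001]
wrist_force: [-3.1, -4.8, 0.8]
finger_force: 30.0
wfit iou 0.986 tilt,off,dz,lat [ 1.0194  0.036   0.0069 -0.0014]
t 65.9 tcp [ 0.4415 -0.2103  0.0997] shift [ 0.038  -0.0009 -0.0203] yaw 0 q7 0.34 after-yaw shift [ 0.038  -0.0009 -0.0203]
```

It is rotating in the firm grip, with the tilt now 1.02. I'll continue along the arc.

```bash
python3 -m jog '{"gripper":[0.45,0.45,0.45,0.45],"xyz":[[0.006,0,-0.007],[0.006,0,-0.006],[0.007,0,-0.005],[0,0,0]],"yaw":[0,0,0,0]}'|sed -n '2p;4p;6p'
python3 -c 'from h import *;wfit()'
python3 -m jog '{"gripper":[0.45,0.45,0.45],"xyz":[[0.007,0,-0.005],[0.005,0,-0.003],[0,0,0]],"yaw":[0,0,0]}'|sed -n '2p;4p;6p'
python3 - <<'E'
from h import *
wfit(); go([.479-.04*.49,-.142-.04*.871,.12])
E
```

```text
eef_pos: [0.4517, -0.1925, 0.1177]
wrist_force: [-1.9, -2.0, 0.9]
finger_force: 30.0
wfit iou 0.982 tilt,off,dz,lat [ 1.3603e+00  3.9100e-02  9.8000e-03 -1.3000e-03]
eef_pos: [0.457, -0.182, 0.1253]
wrist_force: [-1.8, -1.3, -0.2]
finger_force: 30.0
wfit iou 0.978 tilt,off,dz,lat [ 1.5124e+00  3.6000e-02  5.1000e-03 -1.2000e-03]
t 66.7 tcp [ 0.4568 -0.1823  0.1251] shift [ 0.006  -0.0004  0.0051] yaw 0 q7 0.23 after-yaw shift [ 0.006  -0.0004  0.0051]
```

```bash
python3 -m jog '{"gripper":[0.45,0.45,0.45,0.45,0.45],"xyz":[[0.004,0,-0.002],[0,0,0],[-0.003,0,-0.02],[0,0,-0.03],[0,0,0]],"yaw":[0,0,0,0,0]}'|sed -n '2p;4p;6p'
python3 - <<'E'
from h import *
wfit(); go([.479,-.142,.15])
d=get_image("scene"); print("peg tops px pred",w2px(d,[[.479,-.142,.074]]))
E
```

```text
eef_pos: [0.4596, -0.1824, 0.1799]
wrist_force: [0.3, -0.5, -0.3]
finger_force: 30.0
wfit iou 0.976 tilt,off,dz,lat [ 1.5085e+00  3.4400e-02  5.9000e-03 -1.0000e-04]
t 67.25 tcp [ 0.4587 -0.1816  0.1783] shift [ 0.0443 -0.0019  0.0285] yaw 0 q7 0.15 after-yaw shift [ 0.0443 -0.0019  0.0285]
peg tops px pred [[288.8618942  197.86327833]]
```

```bash
python3 -m jog '{"gripper":[0.45,0.45,0.45,0.45,0.45],"xyz":[[0.021,-0.001,0],[0.02,-0.001,0],[0,0,0],[0,0,0.025],[0,0,0]],"yaw":[0,0,0,0,0]}'|sed -n '2p;4p'
python3 -m jog '{"gripper":[0.45,0.45,0.45,0.45],"xyz":[[0,0,0.015],[0,0,0.015],[0,0,0.01],[0,0,0]],"yaw":[0,0,0,0]}'|sed -n '2p;4p'
python3 - <<'E'
from h import *
go([.479,-.142,.08])
E
```

```text
eef_pos: [0.4731, -0.1449, 0.1495]
wrist_force: [0.2, 0.2, -0.6]
eef_pos: [0.4744, -0.1454, 0.1106]
wrist_force: [-0.8, 0.4, -0.8]
t 68.2 tcp [ 0.4744 -0.1454  0.1106] shift [0.0052 0.0024 0.0305] yaw 0 q7 0.17 after-yaw shift [0.0052 0.0024 0.0305]
```

```bash
python3 -m jog '{"gripper":[0.45,0.45,0.45],"xyz":[[0.002,0.002,0.012],[0,0,0.01],[0,0,0]],"yaw":[0,0,0]}'|sed -n '2p;4p'
python3 -m jog '{"gripper":[0.45,0.45],"xyz":[[0,0,0.005],[0,0,0]],"yaw":[0,0]}'|sed -n '2p;4p'
python3 -m jog '{"gripper":[0.45,0.45],"xyz":[[0,0,0.004],[0,0,0]],"yaw":[0,0]}'|sed -n '2p;4p'
```

```text
eef_pos: [0.4775, -0.1443, 0.0888]
wrist_force: [-0.5, 0.4, -0.7]
eef_pos: [0.4781, -0.1446, 0.0847]
wrist_force: [0.0, -0.1, -0.5]
eef_pos: [0.4782, -0.1445, 0.0808]
wrist_force: [0.4, 0.1, -0.7]
```

Next I'll release, lift, move clear, and check everything numerically.

```bash
python3 -m jog '{"gripper":[0.45,0.3,0.3,0.3,0.3],"xyz":[[0,0,0.002],[0,0,0],[0,0,0],[0,0,0],[0,0,0]],"yaw":[0,0,0,0,0]}'|sed -n '2p;4,6p'
python3 -m jog '{"gripper":[0.3,0.3,0.3,0.3,0.3],"xyz":[[0,0,-0.04],[0,0,-0.04],[0,0,-0.04],[0,0,-0.03],[0,0,0]],"yaw":[0,0,0,0,0]}'|sed -n '2p'
python3 -m jog '{"gripper":[0.3,0.3,0.3,0.3,0.3],"xyz":[[-0.04,-0.02,0],[-0.04,-0.02,0],[-0.04,-0.02,0],[-0.04,-0.02,0],[-0.04,-0.02,0]],"yaw":[0,0,0,0,0]}'|sed -n '2p'
python3 - <<'E'
from h import *
th=np.linspace(0,6.28,60)
d=get_image("scene"); t=get_image("top")
for n,lo,hi,c,box in(("blue",(90,40,20),(130,255,255),(.577,-.166),(210,170,70,80)),("orange",(3,190,90),(20,255,255),(.479,-.143),(265,165,55,70))):
    blob("scene",lo,hi,box)
    P=np.array([[c[0]+.026*np.cos(a),c[1]+.026*np.sin(a),z] for z in(.008,.093) for a in th]); p=w2px(d,P); print(n,"pred",p.min(0).round(1),p.max(0).round(1))
    pose(lo,hi,c,("scene","top"))
# whole-scene change vs start, top view
o=cv2.imread("pics/top0.png"); g=t["image"]
for n,(x,y,w,h) in dict(cream=(434,137,28,32),scent=(303,117,22,32),polish=(364,282,36,36),pot=(311,285,18,18),brush=(186,296,92,32),glasses=(204,114,76,42),small=(508,322,28,34),red=(413,346,46,28)).items():
    T=o[y:y+h,x:x+w]; A=g[y-10:y+h+10,x-10:x+w+10]; r=cv2.matchTemplate(A,T,cv2.TM_CCOEFF_NORMED); m=cv2.minMaxLoc(r); print(n,np.array(m[3])-10,round(m[1],2))
# case vs flush picture
hs=cv2.cvtColor(g,cv2.COLOR_BGR2HSV); m=cv2.inRange(hs[170:300,130:260],(100,80,30),(125,255,255)); ys,xs=np.nonzero(m); r=cv2.minAreaRect(np.c_[xs+130,ys+170].astype(np.float32)); print("lining",r, px2w(t,[r[0]],.006),"expected",fw(-.045,-.06)); q=px2w(t,cv2.boxPoints(r),.006); print([np.arctan2(*(q[k]-q[k-1])[::-1]).round(3) for k in(1,2)],"phi",phi)
E
```

```text
eef_pos: [0.4784, -0.1446, 0.0792]
wrist_force: [-0.4, 0.4, -0.2]
gripper_width: 0.701
finger_force: 0.0
eef_pos: [0.4807, -0.1454, 0.2327]
eef_pos: [0.2909, -0.2697, 0.2283]
scene area 874 bbox [234 193  25  43] cen [246.5 213.4] rect [42.3 22.2] 84.3
blue pred [234.4 192.8] [259.8 236.4]
scene area 876 c [247. 213.]
top area 527 c [386. 201.]
stand score 0.784548586294634 [ 0.5778 -0.1688]
lie score 0.5617489309564188 [ 0.5714 -0.1863  1.0249]
scene area 187 bbox [277 187  22  11] cen [287.6 191.9] rect [10. 21.] 90.0
orange pred [277.1 185.3] [300.1 227.8]
scene area 194 c [288. 192.]
top area 451 c [376. 241.]
stand score 0.4282474753403492 [ 0.4864 -0.1399]
lie score 0.2555615931337889 [ 0.4789 -0.1553  0.6608]
cream [0 0] 0.92
scent [0 0] 1.0
polish [0 0] 0.99
pot [0 0] 0.98
brush [0 0] 0.99
glasses [0 0] 1.0
small [ -6 -10] 0.2
red [-1  0] 0.34
lining ((176.84930419921875, 237.06851196289062), (28.96620750427246, 45.68384552001953), 65.55604553222656) [[0.5190632  0.31800801]] expected [0.51288152 0.30982301]
[np.float64(-1.154), np.float64(-2.717)] phi 0.405
```

The tumblers and bystanders check out. The red and small orange look-alikes were behind the arm in that view. I'll check them, the case against its flush state, and how far down the orange rim sits.

```bash
python3 -m jog '{"gripper":[0.3,0.3,0.3,0.3,0.3],"xyz":[[0,-0.04,-0.02],[0,-0.04,-0.02],[0.03,-0.03,0],[0.04,0,0],[0.04,0,0]],"yaw":[0,0,0,0,0]}'|sed -n '1,2p'
python3 -m jog '{"gripper":[0.3,0.3,0.3,0.3,0.3],"xyz":[[0.045,0,0],[0.045,0,0],[0.045,0,0],[0.045,0,0],[0,0,0]],"yaw":[0,0,0,0,0]}'|sed -n '1,2p'
python3 - <<'E'
from h import *
t=get_image("top"); g=t["image"]; o=cv2.imread("pics/top0.png")
for n,(x,y,w,h) in dict(small=(508,322,28,34),red=(413,346,46,28),purple=(157,338,70,62),cream=(434,137,28,32)).items():
    T=o[y:y+h,x:x+w]; A=g[y-10:y+h+10,x-10:x+w+10]; r=cv2.matchTemplate(A,T,cv2.TM_CCOEFF_NORMED); m=cv2.minMaxLoc(r); print(n,np.array(m[3])-10,round(m[1],2))
old=cv2.imread("pics/m1.png")[:,400:790]; new=cv2.resize(g[180:290,130:228],(390,440),interpolation=cv2.INTER_CUBIC)
T=old[100:350,40:330]; r=cv2.matchTemplate(new,T,cv2.TM_CCOEFF_NORMED); m=cv2.minMaxLoc(r); print("case vs flush (4x px)",np.array(m[3])-[40,100],round(m[1],3), "diff",cv2.absdiff(old,new).mean())
d=get_image("scene"); h=cv2.cvtColor(d["image"],cv2.COLOR_BGR2HSV)
for y in range(180,236,3): print(y,h[y,288],end=" ")
E
```

```text
time_s: 71.3
eef_pos: [0.2753, -0.1397, 0.2585]
time_s: 71.8
eef_pos: [0.366, 0.0221, 0.2594]
small [0 0] 1.0
red [0 0] 0.99
purple [0 0] 0.71
cream [0 0] 0.92
case vs flush (4x px) [0 0] 0.998 diff 10.88881118881119
180 [ 25  23 203] 183 [ 23  21 204] 186 [ 16  72 210] 189 [ 18 237 247] 192 [ 17 230 247] 195 [ 18 255 246] 198 [ 13 187 184] 201 [ 13 181 185] 204 [ 14 182 185] 207 [ 14 190 184] 210 [ 13 190 185] 213 [ 14 186 184] 216 [ 14 182 185] 219 [ 14 190 183] 222 [ 14 188 183] 225 [ 13 182 185] 228 [ 14 192 186] 231 [ 18 109 223] 234 [ 17  92 152]
```

```bash
python3 -c 'from station import workorder;print(workorder.close_job())'
```

```text
the job is handed in; nothing more can be done
None
```

Job handed in: both cuff links are in the case, the case is flush against both rails, and the blue and orange tumblers stand inverted on two pegs, rims on the board; the orange one rolled up against the cream jar on the way, but no bystander shows any shift in the final top view.

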